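# Put the stacked specimen boxes away in the collection drawer

### The job

Put the stack of specimen boxes away in the wooden collection drawer: take it down from the top, one box at a time (the two small boxes first, in either order, then the nails, last the brick), and lay each box flat in the bay of the tray whose head compartment shows the same kind of find. The finds are fragile: keep the boxes level and set them down gently instead of dropping them, and do not shift the brown jar or the loupe beside the stack.

Things in the scene. Friction and masses are not known exactly. Their poses are not given: they have to be found in the camera images.
- box_glass: Small specimen box, white card with clear lid, holding green bottle glass: 38 mm along x (grip across this), 40 mm along y, 24 mm high, rigid, flat sides, about 60 g, loose. Origin: centre of underside, z up. At the start on top of the nail box, at one of its ends (either one), the other small box 14 mm away along y.
- box_china: Small specimen box, white card with clear lid, holding white china sherds with blue lines: 38 mm along x (grip across this), 40 mm along y, 24 mm high, rigid, flat sides, about 60 g, loose. Origin: centre of underside, z up. At the start on top of the nail box, at one of its ends (either one), the other small box 14 mm away along y.
- box_nails: Medium specimen box, white card with clear lid, holding dark rusty iron nails: 58 mm along x (grip across this), 104 mm along y, 26 mm high, rigid, flat sides, about 200 g, loose. Origin: centre of underside, z up. At the start in the middle of the stack, on the brick box, under both small boxes.
- box_brick: Large specimen box, white card with clear lid, holding orange-red brick sherds: 66 mm along x (grip across this), 132 mm along y, 26 mm high, rigid, flat sides, about 300 g, loose. Origin: centre of underside, z up. At the start at the bottom of the stack, on the table, showing most at its -y end.
- tray_glass: Fixed shallow card tray in the wooden drawer; its head compartment (26 mm long, at the bay's +y end) shows green bottle glass. Bay inside 54 mm along x, 56 mm along y; floor 2 mm thick (a box in it lies 2 mm above the origin), rim 10 mm. Origin: middle of the bay, underside. The four trays swap places from start to start. Drawer floor 8 mm, walls 38 mm above the table.
- tray_china: Fixed shallow card tray in the wooden drawer; its head compartment (26 mm long, at the bay's +y end) shows white china sherds with blue lines. Bay inside 54 mm along x, 56 mm along y; floor 2 mm thick (a box in it lies 2 mm above the origin), rim 10 mm. Origin: middle of the bay, underside. The four trays swap places from start to start. Drawer floor 8 mm, walls 38 mm above the table.
- tray_nails: Fixed shallow card tray in the wooden drawer; its head compartment (26 mm long, at the bay's +y end) shows dark rusty iron nails. Bay inside 74 mm along x, 120 mm along y; floor 2 mm thick (a box in it lies 2 mm above the origin), rim 10 mm. Origin: middle of the bay, underside. The four trays swap places from start to start. Drawer floor 8 mm, walls 38 mm above the table.
- tray_brick: Fixed shallow card tray in the wooden drawer; its head compartment (26 mm long, at the bay's +y end) shows orange-red brick sherds. Bay inside 82 mm along x, 148 mm along y; floor 2 mm thick (a box in it lies 2 mm above the origin), rim 10 mm. Origin: middle of the bay, underside. The four trays swap places from start to start. Bays lie 116 mm apart along x, 186 mm along y.
- jar: Bystander, to be left alone: loose brown glass jar with black cap, 44 mm diameter, 69 mm high, standing about 120 mm beyond the stack's middle (+x side). Origin: centre of its underside.
- loupe: Bystander, to be left alone: loose dark round magnifying loupe, 38 mm diameter, 24 mm high, standing about 130 mm from the stack's middle, past its +y end. Origin: centre of its underside.
Not all that is in view belongs to the job. Leave any red look-alike of the box_china alone. What is shaped like the box_glass but purple is not meant.

How it is judged (in metres and radians):
On the way, in this order (a step that is already met when the one before it is completed fails the run):
1. the glass box and the china box lie flat in their own trays (horizontal distance between box_glass and tray_glass below 0.014 m and z of box_glass in the frame of tray_glass below 0.006 m and angle between each of box_glass, box_china's own z axis and vertical below 0.07 rad and horizontal distance between box_china and tray_china below 0.014 m and z of box_china in the frame of tray_china below 0.006 m), for 0.2 s.
2. then the nail box lies flat in its own tray (horizontal distance between box_nails and tray_nails below 0.014 m and z of box_nails in the frame of tray_nails below 0.006 m and angle between box_nails's own z axis and vertical below 0.07 rad), for 0.2 s.
3. then the brick box lies flat in its own tray (horizontal distance between box_brick and tray_brick below 0.014 m and z of box_brick in the frame of tray_brick below 0.006 m and angle between box_brick's own z axis and vertical below 0.07 rad), for 0.2 s.
At the end, for the whole second after the job is handed in: Each of the four boxes lies in the bay of its own tray (centre within 14 mm of the bay's middle, underside within 6 mm of the tray's underside, tilt under 4 degrees), released by the fingers and at rest (all of step 1 and all of step 2 and all of step 3 and contact force between the fingers and box_glass below 0.1 N and linear speed of each of box_glass, box_china, box_nails, box_brick below 0.02 m/s and contact force between the fingers and box_china below 0.1 N and contact force between the fingers and box_nails below 0.1 N and contact force between the fingers and box_brick below 0.1 N); the robot touches nothing.
It fails at once if a box is tipped by more than about 30 degrees (angle between any of box_glass, box_china, box_nails, box_brick's own z axis and vertical above 0.5 rad).
It fails at once if a box comes down into its tray faster than 0.55 m/s, as when dropped from more than 15 mm ((horizontal distance between box_glass and tray_glass below 0.03 m and height (world z) of box_glass below 0.06 m and linear speed of box_glass above 0.55 m/s) or (horizontal distance between box_china and tray_china below 0.03 m and height (world z) of box_china below 0.06 m and linear speed of box_china above 0.55 m/s) or (horizontal distance between box_nails and tray_nails below 0.03 m and height (world z) of box_nails below 0.06 m and linear speed of box_nails above 0.55 m/s) or (horizontal distance between box_brick and tray_brick below 0.03 m and height (world z) of box_brick below 0.06 m and linear speed of box_brick above 0.55 m/s)).
It fails at once if a box is lifted with another one still on it ((height (world z) of box_nails above 0.05 m and contact force between any of box_glass, box_china and box_nails above 0.1 N) or (height (world z) of box_brick above 0.025 m and contact force between box_nails and box_brick above 0.1 N)).
It fails at once if the jar or the loupe is shifted by more than 20 mm or knocked over (distance of any of jar, loupe from where it was at the start of the episode above 0.02 m or angle between any of jar, loupe's own z axis and vertical above 0.5 rad).
It also fails if it takes over 109 s, if anything falls off the work surface, if the arm or the gripper's body presses on something with over 40 N, if the wrist force passes 120 N, or if a joint passes its speed limit or range.

### The arm

A 6-joint arm with a two-finger parallel gripper is mounted at the origin on the work surface. World frame = base frame: x ahead of the robot, y to its left, z up, the work surface at z = 0. Lengths are in m, angles in degrees, forces in N, time in s.
With the tool pointing down it reaches from about 0.35 to 0.975 m from the base axis. Payload 4.9 kg.
Tool frame: the origin (TCP) lies midway between the tips of the shut fingers; the grasp point (between the pads) lies hold_point_z behind it (hold_point_z is the distance from the TCP to the grasp point, in m); z points along the fingers, y is the line along which they close (so a half turn about z gives the same grasp; the last joint's range is limited). The gripper opens to 85 mm and grips with 20 to 120 N. Pads are 22 mm wide; open, the fingers measure 114 mm over their backs; the gripper's body (76 mm by 85 mm) begins 54 mm behind the grasp point. The pads swing forward as they close: fully open they stand 13 mm farther back than shut.
Start: joints at [65.317, 3.019, 92.412, -0, 84.569, -6.818], TCP at [0.192, 0.595, 0.231] pointing down, gripper open.
Joint ranges: [-172.51, 172.51], [-57.92, 126.97], [3.15, 148.05], [-58.71, 238.71], [5.1, 150.11], [-179.66, 179.66]. Speed limits (degrees/s): [147.25, 147.25, 180, 180, 180, 180].

### API

Orientations are given as a 3x3 rotation matrix whose columns are the frame's x, y, z axes.
In Python, from cell import state, camera, hand_in, hold_point_z gives the robot as it stands.
- The arm moves only by the tool drive_tool, never from a script. Its argument "motion" is text: rows parted by semicolons, each of 7 numbers parted by spaces: the shift along the tool's x, y, z in units of 25 mm (1.0 is 25 mm), then the turn, a rotation vector about the tool's x, y, z in units of 6 degrees (1.0 is 6 degrees), then the closure, from 0 (fully open) to 1 (shut). In form: dx dy dz rx ry rz gripper; .... A call has 1 to 5 rows; each row shifts and turns the commanded pose from where the row before left it, along the tool's axes as they then stand; what a row does not reach is not made up. A row lasts 1/12 s, in which the tool goes at most 41.7 mm and 7.16 degrees, less where a joint would pass 70% of its speed; a pose out of reach is approached as far as the arm can. A call is refused whole if a number of a shift passes 1 or a number of a turn 1, either way. A call with a gripper value outside its range is refused whole. The fingers move at their own pace and stop on an object; "force" is the grip in N (left out, the last holds). Time passes only in rows, so rows that do not move let the fingers close. It gives the time, the measured TCP pose, the force, the opening and the grip force at its end, in the units of the state.
- state(): the state, without advancing time (a new reading comes with each control period).
- camera(name): name is "side" or "top"; returns a dict with "pixels" (400x640x3 uint8, blue, green, red), "mtx" (3x3 intrinsics, pixels), "rvec" (rotation vector, rad) and "tvec" (3), from world to camera coordinates, as OpenCV has them. Camera axes: x right, y down, z forward; pixel columns grow to the right and rows downward; lengths in m; the calibration is good to about 2 mm. A picture is of the moment at which its call begins. There is no depth.
- hand_in(): hands the job in; it is judged then, once.
The state is a dict: "t": time; "qpos": joint angles; "dq": joint speeds; "tau": joint torques, N m; "tcp_pos": TCP position; "tcp_rot": TCP orientation; "contact_force": force on the tool from outside, world axes, zero at the start; "ft_torque": the same for the moment, N m; "finger_gap": finger opening in m; "finger_force": force on a finger pad.
Only numpy, scipy, OpenCV 4.12 (cv2) and the standard library are available. Lean on these libraries where they do the work, as an engineer would, in place of code of your own. Each camera call takes 0.05 s, during which the arm holds its last target. There are 200 camera calls.

## Working session

There is one attempt and no reset: what is moved stays moved. The work goes in short steps, Python scripts to look and compute and a tool call to move; the robot and the scene stay as the last step left them, time stands still between calls to the robot, and variables do not carry over. Pictures are saved under pics/ and viewed, at most 14 in all, crops included, and the job is handed in when it is done.

Besides the shell and the picture viewer there is one more tool, called after "Emit:" by a JSON object that holds its "method" and its "body", one argument or row to a line. drive_tool: Moves the arm, as the interface text tells. Its arguments: {"type":"object","properties":{"motion":{"type":"string"},"force":{"type":"number"}},"required":["motion"]}

```bash
ls; mkdir -p pics
python3 - <<'E'
from cell import *
import cv2,numpy as np
s=state();print(s['t'],s['tcp_pos'],np.round(s['tcp_rot'],3).tolist(),s['finger_gap'],hold_point_z)
for n in ('top','side'):
    c=camera(n);cv2.imwrite(f'pics/{n}0.png',c['pixels']);np.savez(f'{n}0.npz',**c)
    R=cv2.Rodrigues(np.array(c['rvec'],float))[0];print(n,np.round(c['mtx'],1).tolist(),(-R.T@np.array(c['tvec']).ravel()).round(3),R.round(2).tolist())
E
```

```text
pics
0.0 [0.19148288 0.59428268 0.23004756] [[-0.952, 0.307, -0.001], [0.307, 0.952, -0.002], [0.0, -0.002, -1.0]] 0.08535365068808175 0.0187
top [[499.1, 0.0, 312.8], [0.0, 499.1, 200.3], [0.0, 0.0, 1.0]] [0.484 0.074 1.204] [[0.02, -1.0, 0.01], [-1.0, -0.03, -0.09], [0.09, -0.01, -1.0]]
side [[406.2, 0.0, 317.0], [0.0, 406.2, 199.1], [0.0, 0.0, 1.0]] [ 0.002 -0.491  0.861] [[0.73, -0.69, 0.01], [-0.48, -0.51, -0.71], [0.49, 0.51, -0.7]]
```

View pics/top0.png

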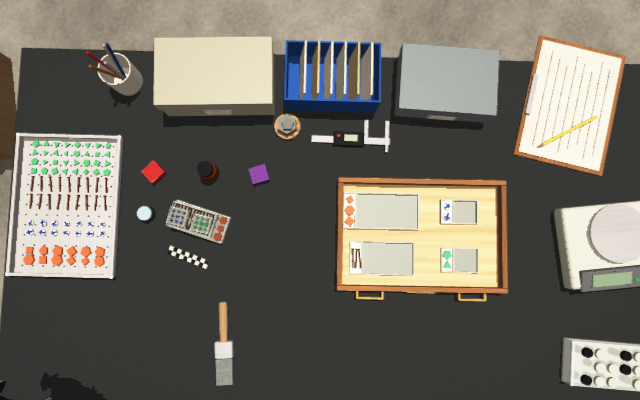

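View pics/side0.png

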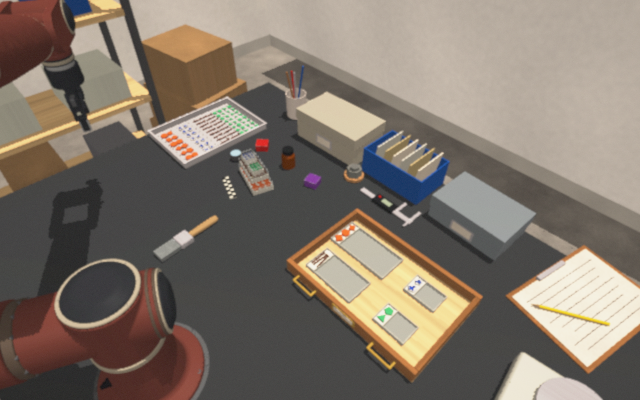

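The top view shows the stack at about (198,221) with its long axis along y, rotated, and a drawer at 337-508 x 178-295. Bays are brick (380,211), nails (385,258), china (460,212) and glass (462,260). Zooming in on the stack and the drawer.

Run:
```python
import cv2,numpy as np
t=cv2.imread('pics/top0.png');s=cv2.imread('pics/side0.png')
a=cv2.resize(t[190:255,155:245],None,fx=8,fy=8,interpolation=cv2.INTER_CUBIC)
b=cv2.resize(s[140:205,220:290],None,fx=8,fy=8,interpolation=cv2.INTER_CUBIC)
cv2.imwrite('pics/ta.png',a);cv2.imwrite('pics/sb.png',b)
cv2.imwrite('pics/td.png',cv2.resize(t[175:300,332:515],None,fx=4,fy=4,interpolation=cv2.INTER_CUBIC))
```

```text
(no output)
```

View pics/ta.png

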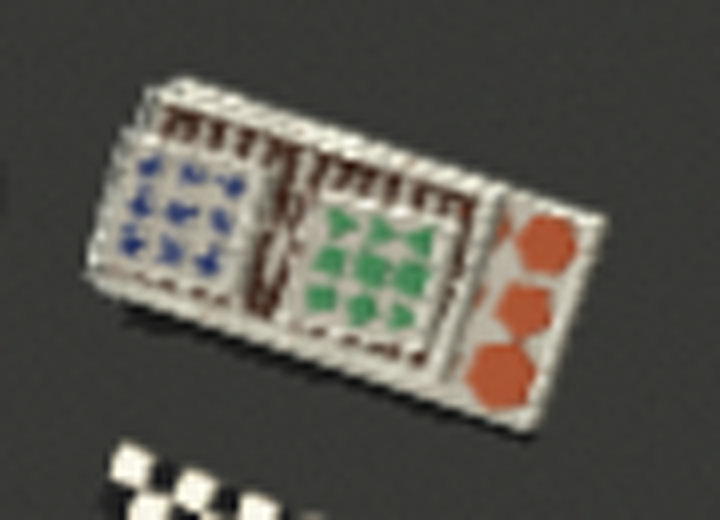

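View pics/sb.png

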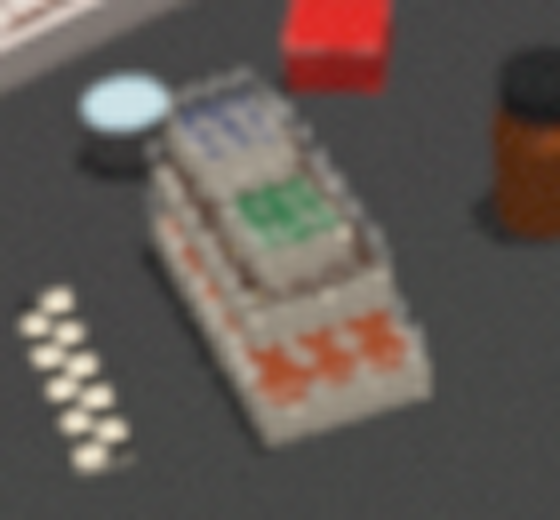

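View pics/td.png

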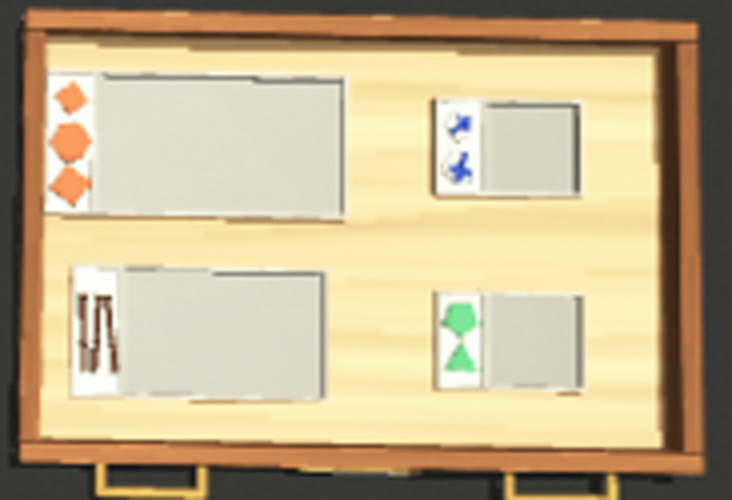

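Trays read: brick top-left, nails bottom-left, china top-right, glass bottom-right (in the picture). On the stack, china is at the +y end and glass at the -y end. Now measuring by masks.

```bash
cat > h.py <<'E'
import cv2,numpy as np
from cell import *
def cam(n,f=None):
    if f: return dict(np.load(f))
    return camera(n)
def ray(c,p):
    R=cv2.Rodrigues(np.array(c['rvec'],float))[0];t=np.array(c['tvec'],float).ravel()
    d=np.linalg.inv(np.array(c['mtx']))@np.array([p[0],p[1],1.]);return -R.T@t,R.T@d
def onz(c,p,z):
    o,d=ray(c,p);return o+d*(z-o[2])/d[2]
def tri(ca,pa,cb,pb):
    (o1,d1),(o2,d2)=ray(ca,pa),ray(cb,pb)
    s=np.linalg.lstsq(np.c_[d1,-d2],o2-o1,rcond=None)[0]
    a,b=o1+s[0]*d1,o2+s[1]*d2;return (a+b)/2,np.linalg.norm(a-b)
def blobs(c,lo,hi,roi,amin=3):
    x0,x1,y0,y1=roi;h=cv2.cvtColor(c['pixels'][y0:y1,x0:x1],cv2.COLOR_BGR2HSV)
    m=cv2.inRange(h,np.array(lo),np.array(hi));n,l,st,ce=cv2.connectedComponentsWithStats(m)
    return m,[(st[i,4],ce[i]+[x0,y0],st[i]) for i in range(1,n) if st[i,4]>=amin]
def cen(c,lo,hi,roi):
    m,_=blobs(c,lo,hi,roi);p=cv2.findNonZero(m).reshape(-1,2);return p.mean(0)+[roi[0],roi[2]],len(p)
GREEN=((50,90,50),(85,255,255));BLUE=((105,90,50),(130,255,255));ORANGE=((3,120,120),(14,255,255))
def go(x,y,z,yaw=None):
    "shift to target in tool axes (units), with turn about tool z (units) so tool y points at yaw"
    s=state();R=np.array(s['tcp_rot']);d=R.T@(np.array([x,y,z])-s['tcp_pos'])/.025
    print('t',round(s['t'],2),'tcp',s['tcp_pos'].round(4),'yaw',round(np.degrees(np.arctan2(R[1,1],R[0,1])),2),'gap',round(s['finger_gap'],4),'shift',d.round(2))
E
python3 - <<'E'
from h import *
t,s=cam('',"top0.npz"),cam('',"side0.npz")
for n,C,rt,rs in [('glass',GREEN,(185,225,205,240),(245,265,158,175)),('china',BLUE,(165,190,200,235),(238,260,148,165)),
  ('glasshead',GREEN,(440,455,248,273),(370,400,300,325)),('chinahead',BLUE,(440,455,200,223),(400,425,278,300)),('brickhead',ORANGE,(343,357,190,230),(330,358,222,245))]:
    a,na=cen(t,*C,rt);b,nb=cen(s,*C,rs);X,e=tri(t,a,s,b);print(n,a.round(1),b.round(1),na,nb,X.round(4),round(e,4))
# bays: grey floor
m,B=blobs(t,(0,0,120),(60,30,225),(337,505,180,295),200)
for a,c,st in B: print('grey',a,c.round(1),st)
m0=cv2.inRange(cv2.cvtColor(t['pixels'][180:295,337:505],cv2.COLOR_BGR2HSV),(0,0,120),(60,30,225))
for cn in cv2.findContours(m0,0,2)[0]:
    if cv2.contourArea(cn)>200:
        q=cv2.boxPoints(cv2.minAreaRect(cn))+[337,180];w=np.array([onz(t,p,.010)for p in q])[:,:2];print(w.mean(0).round(4),np.linalg.norm(w-np.roll(w,1,0),axis=1).round(4),np.degrees(np.arctan2(*(w[1]-w[0])[::-1])).round(1))
print(t['pixels'][211,390],t['pixels'][260,470],t['pixels'][260,451])
E
```

```text
glass [201.  223.5] [253.5 165.6] 53 11 [0.5193 0.3213 0.0696] 0.007Traceback (most recent call last):
  File "<stdin>", line 5, in <module>
  File "h.py", line 20, in cen
    m,_=blobs(c,lo,hi,roi);p=cv2.findNonZero(m).reshape(-1,2);return p.mean(0)+[roi[0],roi[2]],len(p)
                             ^^^^^^^^^^^^^^^^^^^^^^^^^^
AttributeError: 'NoneType' object has no attribute 'reshape'
```

```bash
sed -i 's/^GREEN.*/GREEN=((50,55,50),(85,255,255));BLUE=((105,45,50),(135,255,255));ORANGE=((3,120,120),(14,255,255))/' h.py
python3 - <<'E'
from h import *
t,s=cam('',"top0.npz"),cam('',"side0.npz")
for n,C,rt,rs in [('glass',GREEN,(185,225,205,240),(245,265,158,175)),('china',BLUE,(165,190,200,235),(238,260,148,165)),
  ('glasshead',GREEN,(440,455,248,273),(370,400,300,325)),('chinahead',BLUE,(440,455,200,223),(400,425,278,300)),('brickhead',ORANGE,(343,357,190,230),(330,358,222,245))]:
    a,na=cen(t,*C,rt);b,nb=cen(s,*C,rs);X,e=tri(t,a,s,b);print(n,a.round(1),b.round(1),na,nb,X.round(4),round(e,4))
for c,r,nm in((t,(337,505,180,295),'top'),(s,(290,480,212,372),'side')):
  x0,x1,y0,y1=r
  m0=cv2.inRange(cv2.cvtColor(c['pixels'][y0:y1,x0:x1],cv2.COLOR_BGR2HSV),(0,0,120),(60,30,225))
  for cn in cv2.findContours(m0,0,2)[0]:
    if cv2.contourArea(cn)>150:
        q=cv2.boxPoints(cv2.minAreaRect(cn))+[x0,y0];w=np.array([onz(c,p,.010)for p in q])[:,:2]
        M=cv2.moments(cn);ce=[M['m10']/M['m00']+x0,M['m01']/M['m00']+y0]
        print(nm,np.round(ce,1),onz(c,ce,.010).round(4),w.mean(0).round(4),np.linalg.norm(w-np.roll(w,1,0),axis=1).round(4),np.degrees(np.arctan2(*(w[1]-w[0])[::-1])).round(1))
print(t['pixels'][211,390],t['pixels'][260,470],t['pixels'][260,451],s['pixels'][260,370])
E
```

```text
glass [200.7 223.6] [254.4 165.7] 97 48 [0.5204 0.3213 0.0687] 0.0038
china [176.6 217. ] [244.5 153.5] 42 2 [0.5304 0.3765 0.0782] 0.0118
glasshead [446.7 258.4] [385.6 313.5] 82 82 [ 0.4547 -0.2537  0.0131] 0.0028
chinahead [446.9 212.1] [414.2 285. ] 41 27 [ 0.5645 -0.253   0.0157] 0.0033
brickhead [349.2 211.4] [340.5 230.4] 147 174 [ 0.5561 -0.0157  0.0267] 0.0126
top [465.4 259.7] [ 0.4536 -0.3002  0.01  ] [ 0.4529 -0.2993] [0.0521 0.0526 0.0521 0.0524] -88.6
top [387.8 257.7] [ 0.4537 -0.1152  0.01  ] [ 0.4543 -0.1133] [0.0733 0.1195 0.0734 0.1188] -88.6
top [463.7 211.7] [ 0.568  -0.2962  0.01  ] [ 0.5685 -0.2958] [0.0505 0.0555 0.0506 0.0553] -88.6
top [387.1 210.3] [ 0.5668 -0.1122  0.01  ] [ 0.5664 -0.1119] [0.0793 0.1445 0.0794 0.1437] -88.6
side [399.9 326.7] [ 0.4532 -0.2954  0.01  ] [ 0.4532 -0.295 ] [0.0505 0.0512 0.052  0.0495] 0.4
side [429.4 296. ] [ 0.5683 -0.2945  0.01  ] [ 0.5693 -0.2935] [0.0528 0.0476 0.0543 0.0461] 6.0
side [341.8 277.3] [ 0.4532 -0.1126  0.01  ] [ 0.454  -0.1087] [0.1189 0.0708 0.1243 0.0659] 12.3
side [371.  252.5] [ 0.5654 -0.1112  0.01  ] [ 0.5676 -0.105 ] [0.1502 0.0824 0.1579 0.0751] 12.9
[204 222 224] [193 211 212] [248 253 253] [174 190 196]
```

Run:
```python
from h import *
t,s=cam('',"top0.npz"),cam('',"side0.npz")
f=lambda x,y:((x+.5)/8-.5+155,(y+.5)/8-.5+190)
fs=lambda x,y:((x+.5)/8-.5+220,(y+.5)/8-.5+140)
g=onz(t,f(371,266),.073);c=onz(t,f(183,212),.073);print(g,c,np.linalg.norm(g-c),np.degrees(np.arctan2(*(c-g)[:2])))
print('tri glass',tri(t,f(371,266),s,fs(288,212)),'china',tri(t,f(183,212),s,fs(229,125)))
a,b=onz(t,f(605,217),.026),onz(t,f(537,432),.026);print('brick end',a,b,np.linalg.norm(a-b),np.degrees(np.arctan2(*(a-b)[:2][::-1])))
print('brick tri',tri(t,f(605,217),s,fs(428,352))[0],tri(t,f(537,432),s,fs(262,412))[0])
for p,q in [((465.4,259.7),(399.9,326.7)),((387.8,257.7),(341.8,277.3)),((463.7,211.7),(429.4,296)),((387.1,210.3),(371,252.5))]: print(tri(t,p,s,q)[0].round(4))
th=np.radians(-17);go(g[0],g[1],.15)
```

```text
[0.52352908 0.31863562 0.073     ] [0.53746972 0.37236894 0.073     ] 0.05551226831376576 14.544220780718494
tri glass (array([0.5229453 , 0.32076752, 0.06619519]), np.float64(0.0020914419396358993)) china (array([0.53631721, 0.37427338, 0.06974485]), np.float64(0.003318813320959107))
brick end [0.54130905 0.26059947 0.026     ] [0.47770948 0.2780863  0.026     ] 0.0659597933296187 -15.373688692811566
brick tri [0.54023616 0.26212624 0.02270589] [0.4758541  0.28053979 0.02009054]
[ 0.4525 -0.2976  0.014 ]
[ 0.4531 -0.1141  0.012 ]
[ 0.5675 -0.2952  0.0119]
[ 0.5662 -0.1115  0.0098]
t 0.1 tcp [0.1915 0.5943 0.2302] yaw 72.13 gap 0.0859 shift [-16.03  -6.42   3.22]
```

Emit:
{"method": "drive_tool", "body": {
  "motion": "-1 -0.4 0 0 0 0 0;-1 -0.4 0 0 0 0 0;-1 -0.4 0 0 0 0 0;-1 -0.4 0 0 0 0 0;-1 -0.4 0 0 0 0 0",
  "force": 40
}}

```text
t: 0.52
tcp_pos: [0.2959, 0.5078, 0.2306]
tcp_rot: [[-0.952, 0.306, -0.001], [0.306, 0.952, -0.001], [0.0, -0.001, -1.0]]
contact_force: [1.3, 1.3, -0.8]
finger_gap: 0.0857
finger_force: 0.0
```

Emit:
{"method": "drive_tool", "body": {
  "motion": "-1 -0.4 0 0 0 0 0;-1 -0.4 0 0 0 0 0;-1 -0.4 0 0 0 0 0;-1 -0.4 0 0 0 0 0;-1 -0.4 0 0 0 0 0"
}}

```text
t: 0.93
tcp_pos: [0.3996, 0.4218, 0.2307]
tcp_rot: [[-0.952, 0.307, -0.001], [0.307, 0.952, -0.001], [0.001, -0.001, -1.0]]
contact_force: [-0.1, 0.4, 0.4]
finger_gap: 0.0853
finger_force: 0.0
```

Emit:
{"method": "drive_tool", "body": {
  "motion": "-1 -0.4 0 0 0 0 0;-1 -0.4 0 0 0 0 0;-1 -0.4 0 0 0 0 0;-1 -0.4 0 0 0 0 0;-1 -0.4 0 0 0 0 0"
}}

```text
t: 1.35
tcp_pos: [0.5032, 0.3359, 0.2307]
tcp_rot: [[-0.952, 0.307, -0.001], [0.307, 0.952, -0.0], [0.001, -0.001, -1.0]]
contact_force: [-0.1, 0.9, -0.4]
finger_gap: 0.0855
finger_force: 0.0
```

Emit:
{"method": "drive_tool", "body": {
  "motion": "-1 -0.4 0 0 0 1 0;0 0 0 0 0 1 0;0 0 0 0 0 1 0;0 0 0 0 0 1 0;0 0 0 0 0 1 0"
}}

```text
t: 1.77
tcp_pos: [0.5232, 0.3194, 0.2305]
tcp_rot: [[-0.667, 0.745, -0.001], [0.745, 0.667, -0.001], [0.0, -0.001, -1.0]]
contact_force: [-0.1, -0.9, -0.1]
finger_gap: 0.0854
finger_force: 0.0
```

Emit:
{"method": "drive_tool", "body": {
  "motion": "0 0 0 0 0 1 0;0 0 0 0 0 1 0;0 0 0 0 0 1 0;0 0 0 0 0 1 0;0 0 0 0 0 1 0"
}}

```text
t: 2.18
tcp_pos: [0.523, 0.3197, 0.2306]
tcp_rot: [[-0.205, 0.979, -0.001], [0.979, 0.205, -0.001], [-0.0, -0.001, -1.0]]
contact_force: [0.6, -0.1, 0.1]
finger_gap: 0.0857
finger_force: 0.0
```

Emit:
{"method": "drive_tool", "body": {
  "motion": "0 0 0 0 0 1 0;0 0 0 0 0 1 0;0 0 0 0 0 1 0;0 0 0 0 0 1 0;0 0 0 0 0 0.5 0"
}}

```text
t: 2.6
tcp_pos: [0.523, 0.3197, 0.2305]
tcp_rot: [[0.261, 0.965, -0.001], [0.965, -0.261, -0.001], [-0.001, -0.001, -1.0]]
contact_force: [0.0, -0.4, -1.7]
finger_gap: 0.0854
finger_force: 0.0
```

```bash
python3 -c "
from h import *
go(.5233,.3195,.063)"
```

```text
t 2.6 tcp [0.523  0.3197 0.2305] yaw -15.11 gap 0.0854 shift [0.   0.02 6.7 ]
```

Emit:
{"method": "drive_tool", "body": {
  "motion": "0 0 1 0 0 0 0;0 0 1 0 0 0 0;0 0 1 0 0 0 0;0 0 1 0 0 0 0;0 0 1 0 0 0 0",
  "force": 30
}}

```text
t: 3.02
tcp_pos: [0.5229, 0.3196, 0.1046]
tcp_rot: [[0.257, 0.967, -0.001], [0.967, -0.257, -0.0], [-0.001, -0.001, -1.0]]
contact_force: [0.1, 0.2, -0.1]
finger_gap: 0.0857
finger_force: 0.0
```

Emit:
{"method": "drive_tool", "body": {
  "motion": "0 0 0.9 0 0 0 0;0 0 0.8 0 0 0 0;0 0 0 0 0 0 0.5;0 0 0 0 0 0 1;0 0 0 0 0 0 1"
}}

```text
t: 3.43
tcp_pos: [0.524, 0.3201, 0.0649]
tcp_rot: [[0.257, 0.967, 0.001], [0.967, -0.257, 0.001], [0.001, 0.001, -1.0]]
contact_force: [-0.3, 0.2, -0.5]
finger_gap: 0.0515
finger_force: 0.0
```

Emit:
{"method": "drive_tool", "body": {
  "motion": "0 0 0 0 0 0 1;0 0 0 0 0 0 1;0 0 0 0 0 0 1;0 0 0 0 0 0 1;0 0 0 0 0 0 1"
}}

```text
t: 3.85
tcp_pos: [0.5248, 0.3205, 0.0662]
tcp_rot: [[0.257, 0.967, 0.004], [0.967, -0.257, 0.002], [0.002, 0.003, -1.0]]
contact_force: [-0.1, -0.6, 5.9]
finger_gap: 0.0371
finger_force: 31.4
```

Emit:
{"method": "drive_tool", "body": {
  "motion": "0 0 -0.2 0 0 0 1;0 0 -0.3 0 0 0 1;0 0 -0.5 0 0 0 1;0 0 -0.7 0 0 0 1;0 0 -0.8 0 0 0 1"
}}

```text
t: 4.27
tcp_pos: [0.5225, 0.3195, 0.1265]
tcp_rot: [[0.257, 0.967, -0.002], [0.967, -0.257, -0.001], [-0.001, -0.002, -1.0]]
contact_force: [0.1, 0.3, -1.2]
finger_gap: 0.037
finger_force: 30.7
```

Emit:
{"method": "drive_tool", "body": {
  "motion": "0 0 -0.8 0 0 0 1;0 0 -0.6 0 0 0 1;0 0 -0.3 0 0 0 1;0 0 0 0 0 0 1;0 0 0 0 0 0 1"
}}

```text
t: 4.68
tcp_pos: [0.5233, 0.3198, 0.1691]
tcp_rot: [[0.257, 0.967, 0.0], [0.967, -0.257, 0.0], [0.0, 0.0, -1.0]]
contact_force: [-0.3, 0.2, -1.1]
finger_gap: 0.037
finger_force: 30.7
```

Run:
```python
from h import *
go(.4533,-.298,.15)
a=cam('top')['pixels'];b=cam('side')['pixels']
w=np.hstack([cv2.resize(a[185:260,150:250],None,fx=4,fy=4,interpolation=2),cv2.resize(b[110:205,215:315],None,fx=4,fy=3.158,interpolation=2)])
cv2.imwrite('pics/lift1.png',w)
```

```text
t 4.68 tcp [0.5233 0.3198 0.1691] yaw -14.86 gap 0.037 shift [-24.61   3.63   0.76]
```

View pics/lift1.png

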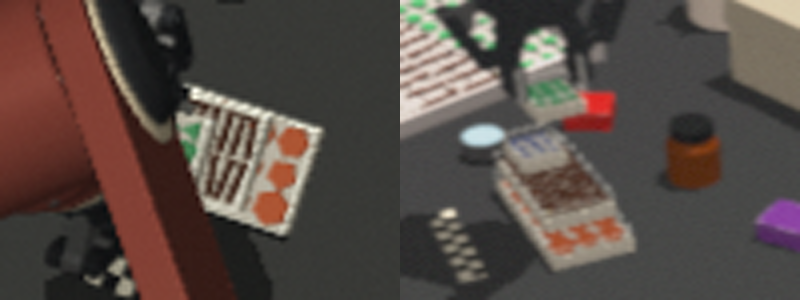

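The side view shows the glass box level in the gripper, with the stack undisturbed. Transporting it to the glass tray.

Emit:
{"method": "drive_tool", "body": {
  "motion": "0 0 0 0 0 -0.9 1;0 0 0 0 0 -0.9 1;0 0 0 0 0 -0.9 1;-0.5 -0.13 0 0 0 0 1;-0.8 -0.13 0 0 0 0 1"
}}

```text
t: 5.2
tcp_pos: [0.5166, 0.2871, 0.1672]
tcp_rot: [[-0.023, 1.0, -0.002], [1.0, 0.023, -0.001], [-0.001, -0.002, -1.0]]
contact_force: [-0.5, -0.4, -0.1]
finger_gap: 0.0371
finger_force: 30.7
```

Emit:
{"method": "drive_tool", "body": {
  "motion": "-1 -0.13 0 0 0 0 1;-1 -0.13 0 0 0 0 1;-1 -0.13 0 0 0 0 1;-1 -0.13 0 0 0 0 1;-1 -0.13 0 0 0 0 1"
}}

```text
t: 5.62
tcp_pos: [0.503, 0.16, 0.1675]
tcp_rot: [[-0.021, 1.0, -0.002], [1.0, 0.021, -0.001], [-0.001, -0.002, -1.0]]
contact_force: [0.3, 0.3, 0.6]
finger_gap: 0.0369
finger_force: 30.7
```

Emit:
{"method": "drive_tool", "body": {
  "motion": "-1 -0.13 0 0 0 0 1;-1 -0.13 0 0 0 0 1;-1 -0.13 0 0 0 0 1;-1 -0.13 0 0 0 0 1;-1 -0.13 0 0 0 0 1"
}}

```text
t: 6.03
tcp_pos: [0.4895, 0.0349, 0.1676]
tcp_rot: [[-0.021, 1.0, -0.002], [1.0, 0.021, -0.0], [-0.0, -0.002, -1.0]]
contact_force: [-0.1, -0.3, 0.2]
finger_gap: 0.0369
finger_force: 30.7
```

Emit:
{"method": "drive_tool", "body": {
  "motion": "-1 -0.13 0 0 0 0 1;-1 -0.13 0 0 0 0 1;-1 -0.13 0 0 0 0 1;-1 -0.13 0 0 0 0 1;-1 -0.13 0 0 0 0 1"
}}

```text
t: 6.45
tcp_pos: [0.4761, -0.0902, 0.1676]
tcp_rot: [[-0.021, 1.0, -0.002], [1.0, 0.021, 0.0], [0.0, -0.002, -1.0]]
contact_force: [1.0, 0.4, -0.8]
finger_gap: 0.0365
finger_force: 30.7
```

Emit:
{"method": "drive_tool", "body": {
  "motion": "-1 -0.13 0 0 0 0 1;-1 -0.13 0 0 0 0 1;-1 -0.13 0 0 0 0 1;-1 -0.1 0 0 0 0 1;-1 0 0 0 0 0 1"
}}

```text
t: 6.87
tcp_pos: [0.4665, -0.2152, 0.1675]
tcp_rot: [[-0.02, 1.0, -0.002], [1.0, 0.02, 0.001], [0.001, -0.002, -1.0]]
contact_force: [0.9, -0.9, -0.3]
finger_gap: 0.0371
finger_force: 30.7
```

Emit:
{"method": "drive_tool", "body": {
  "motion": "-1 0 0 0 0 0 1;-0.9 0 0 0 0 0 1;-0.5 -0.13 0 0 0 0 1;0 0 0 0 0 0 1;0 0 0 0 0 0 1"
}}

```text
t: 7.28
tcp_pos: [0.4655, -0.274, 0.1679]
tcp_rot: [[-0.021, 1.0, -0.001], [1.0, 0.021, 0.002], [0.002, -0.001, -1.0]]
contact_force: [0.2, -0.2, -0.9]
finger_gap: 0.0375
finger_force: 30.7
```

Run:
```python
from h import *
go(.4533,-.298,.026)
```

```text
t 7.28 tcp [ 0.4655 -0.274   0.1679] yaw 1.2 gap 0.0375 shift [-0.96 -0.5   5.68]
```

Emit:
{"method": "drive_tool", "body": {
  "motion": "-0.96 -0.5 0 0 0 0 1;0 0 0.6 0 0 0 1;0 0 1 0 0 0 1;0 0 1 0 0 0 1;0 0 1 0 0 0 1"
}}

```text
t: 7.7
tcp_pos: [0.4545, -0.2971, 0.078]
tcp_rot: [[-0.024, 1.0, 0.0], [1.0, 0.024, 0.0], [0.0, 0.0, -1.0]]
contact_force: [0.7, -0.1, -1.7]
finger_gap: 0.0369
finger_force: 30.7
```

Emit:
{"method": "drive_tool", "body": {
  "motion": "0 0 0.9 0 0 0 1;0 0 0.6 0 0 0 1;0 0 0.3 0 0 0 1;0 0 0 0 0 0 1;0 0 0 0 0 0 1"
}}

```text
t: 8.12
tcp_pos: [0.4547, -0.2978, 0.0341]
tcp_rot: [[-0.024, 1.0, -0.0], [1.0, 0.024, 0.0], [0.0, 0.0, -1.0]]
contact_force: [0.9, -0.3, -0.1]
finger_gap: 0.0372
finger_force: 30.7
```

Run:
```python
from h import *
go(.4533,-.298,.0242)
b=cam('side')['pixels']
cv2.imwrite('pics/place1.png',cv2.resize(b[240:360,330:470],None,fx=4,fy=4,interpolation=2))
```

```text
t 8.12 tcp [ 0.4547 -0.2978  0.0341] yaw 1.37 gap 0.0372 shift [-0.01 -0.05  0.4 ]
```

View pics/place1.png

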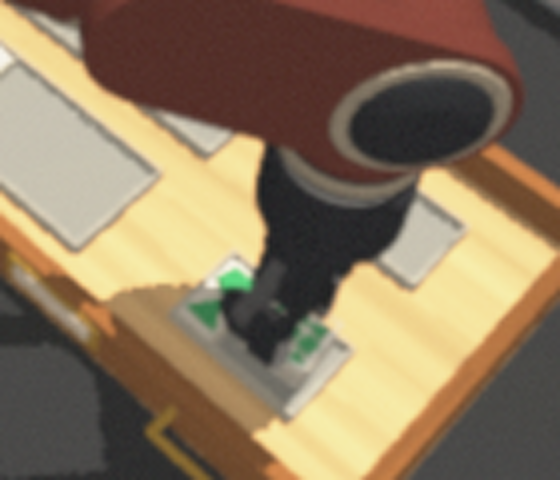

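The box hovers above the glass bay, just left of (300,350) in the crop. Lowering it in small steps.

Emit:
{"method": "drive_tool", "body": {
  "motion": "0 0 0.1 0 0 0 1;0 0 0.1 0 0 0 1;0 0 0.1 0 0 0 1;0 0 0.05 0 0 0 1;0 0 0 0 0 0 1"
}}

```text
t: 8.58
tcp_pos: [0.4543, -0.2983, 0.0248]
tcp_rot: [[-0.023, 1.0, -0.0], [1.0, 0.023, 0.0], [0.0, -0.0, -1.0]]
contact_force: [-0.3, -0.7, -1.3]
finger_gap: 0.0372
finger_force: 30.7
```

Emit:
{"method": "drive_tool", "body": {
  "motion": "0 0 0.03 0 0 0 1;0 0 0.03 0 0 0 1;0 0 0.03 0 0 0 1;0 0 0 0 0 0 1;0 0 0 0 0 0 1"
}}

```text
t: 9.0
tcp_pos: [0.4546, -0.2986, 0.0242]
tcp_rot: [[-0.023, 1.0, -0.001], [1.0, 0.023, 0.0], [0.0, -0.001, -1.0]]
contact_force: [-3.6, 1.6, 7.2]
finger_gap: 0.0369
finger_force: 31.7
```

Emit:
{"method": "drive_tool", "body": {
  "motion": "0 0 0 0 0 0 0.45;0 0 0 0 0 0 0.4;0 0 0 0 0 0 0.35;0 0 0 0 0 0 0.35;0 0 -0.2 0 0 0 0.35"
}}

```text
t: 9.42
tcp_pos: [0.4537, -0.2978, 0.0267]
tcp_rot: [[-0.023, 1.0, -0.002], [1.0, 0.023, 0.002], [0.002, -0.002, -1.0]]
contact_force: [-0.3, 0.4, 0.1]
finger_gap: 0.0554
finger_force: 0.0
```

Emit:
{"method": "drive_tool", "body": {
  "motion": "0 0 -0.5 0 0 0 0.35;0 0 -1 0 0 0 0.35;0 0 -1 0 0 0 0.35;0 0 -1 0 0 0 0.2;0 0 -1 0 0 0 0"
}}

```text
t: 9.83
tcp_pos: [0.4546, -0.2985, 0.1427]
tcp_rot: [[-0.023, 1.0, 0.001], [1.0, 0.023, -0.001], [-0.001, 0.001, -1.0]]
contact_force: [0.3, -0.1, 0.2]
finger_gap: 0.0776
finger_force: 0.0
```

Run:
```python
from h import *
go(.537,.373,.167)
t,s=cam('top'),cam('side')
np.savez('top1.npz',**t)
a,b=t['pixels'],s['pixels']
cv2.imwrite('pics/rel1.png',np.hstack([cv2.resize(a[225:300,425:510],None,fx=5,fy=5,interpolation=2),cv2.resize(b[290:365,360:435],None,fx=5,fy=5,interpolation=2)]))
print(cen(s,*GREEN,(388,425,300,345)))
```

```text
t 9.83 tcp [ 0.4546 -0.2985  0.1427] yaw 1.34 gap 0.0776 shift [26.77  3.92 -0.99]
(array([398.97619048, 321.11904762]), 126)
```

View pics/rel1.png

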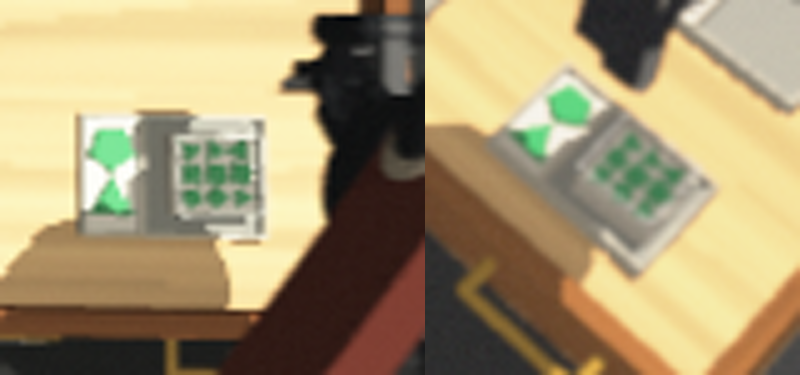

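Glass box lies flat and centred in its bay. It appears shifted in the top view only by parallax. Back for the china box.

Emit:
{"method": "drive_tool", "body": {
  "motion": "1 0.15 -0.5 0 0 0 0;1 0.15 -0.5 0 0 0 0;1 0.15 0 0 0 0 0;1 0.15 0 0 0 0 0;1 0.15 0 0 0 0 0"
}}

```text
t: 10.35
tcp_pos: [0.4703, -0.1719, 0.1658]
tcp_rot: [[-0.023, 1.0, 0.001], [1.0, 0.023, -0.0], [-0.0, 0.001, -1.0]]
contact_force: [0.2, -0.4, 0.0]
finger_gap: 0.0854
finger_force: 0.0
```

Emit:
{"method": "drive_tool", "body": {
  "motion": "1 0.15 0 0 0 0 0;1 0.15 0 0 0 0 0;1 0.15 0 0 0 0 0;1 0.15 0 0 0 0 0;1 0.15 0 0 0 0 0"
}}

```text
t: 10.77
tcp_pos: [0.4859, -0.0463, 0.1655]
tcp_rot: [[-0.023, 1.0, 0.0], [1.0, 0.023, -0.0], [-0.0, 0.0, -1.0]]
contact_force: [0.3, -0.2, 0.7]
finger_gap: 0.0853
finger_force: 0.0
```

Emit:
{"method": "drive_tool", "body": {
  "motion": "1 0.15 0 0 0 0 0;1 0.15 0 0 0 0 0;1 0.15 0 0 0 0 0;1 0.15 0 0 0 0 0;1 0.15 0 0 0 0 0"
}}

```text
t: 11.18
tcp_pos: [0.5018, 0.0791, 0.1655]
tcp_rot: [[-0.023, 1.0, 0.0], [1.0, 0.023, -0.0], [-0.0, 0.0, -1.0]]
contact_force: [0.2, 0.1, -0.6]
finger_gap: 0.0851
finger_force: 0.0
```

Emit:
{"method": "drive_tool", "body": {
  "motion": "1 0.15 0 0 0 0 0;1 0.15 0 0 0 0 0;1 0.15 0 0 0 0 0;1 0.15 0 0 0 0 0;1 0.15 0 0 0 0 0"
}}

```text
t: 11.6
tcp_pos: [0.5176, 0.2045, 0.1654]
tcp_rot: [[-0.023, 1.0, -0.0], [1.0, 0.023, -0.0], [-0.0, -0.0, -1.0]]
contact_force: [-0.0, -1.0, -0.1]
finger_gap: 0.0854
finger_force: 0.0
```

Emit:
{"method": "drive_tool", "body": {
  "motion": "1 0.15 0 0 0 0 0;1 0.15 0 0 0 0 0;1 0.15 0 0 0 0 0;1 0.15 0 0 0 0 0;1 0.15 0 0 0 0 0"
}}

```text
t: 12.02
tcp_pos: [0.5334, 0.3298, 0.1653]
tcp_rot: [[-0.023, 1.0, -0.0], [1.0, 0.023, -0.0], [-0.0, -0.0, -1.0]]
contact_force: [0.3, 0.6, 0.1]
finger_gap: 0.0854
finger_force: 0.0
```

Emit:
{"method": "drive_tool", "body": {
  "motion": "1 0.15 0 0 0 0 0;0.77 0 0 0 0 0 0;0 0 0 0 0 0.9 0;0 0 0 0 0 0.9 0;0 0 0 0 0 0.9 0"
}}

```text
t: 12.43
tcp_pos: [0.536, 0.3734, 0.1651]
tcp_rot: [[0.26, 0.966, -0.001], [0.966, -0.26, -0.0], [-0.001, -0.001, -1.0]]
contact_force: [0.3, -0.7, -0.5]
finger_gap: 0.0854
finger_force: 0.0
```

Run:
```python
from h import *
go(.537,.373,.063)
```

```text
t 12.43 tcp [0.536  0.3734 0.1651] yaw -15.08 gap 0.0854 shift [-0.    0.05  4.08]
```

Emit:
{"method": "drive_tool", "body": {
  "motion": "0 0 0.6 0 0 0 0;0 0 1 0 0 0 0;0 0 1 0 0 0 0;0 0 0.9 0 0 0 0;0 0 0.58 0 0 0 0"
}}

```text
t: 12.85
tcp_pos: [0.5343, 0.3717, 0.0591]
tcp_rot: [[0.255, 0.967, -0.005], [0.967, -0.255, -0.002], [-0.004, -0.004, -1.0]]
contact_force: [0.3, -0.6, -0.1]
finger_gap: 0.0853
finger_force: 0.0
```

Emit:
{"method": "drive_tool", "body": {
  "motion": "0 0 0 0 0 0 0.3;0 0 0 0 0 0 0.5;0 0 0 0 0 0 1;0 0 0 0 0 0 1;0 0 0 0 0 0 1"
}}

```text
t: 13.27
tcp_pos: [0.5378, 0.3737, 0.0658]
tcp_rot: [[0.256, 0.967, 0.004], [0.967, -0.256, 0.002], [0.003, 0.003, -1.0]]
contact_force: [-0.0, 0.4, 0.1]
finger_gap: 0.0373
finger_force: 30.5
```

Emit:
{"method": "drive_tool", "body": {
  "motion": "0 0 0 0 0 0 1;0 0 0 0 0 0 1;0 0 0 0 0 0 1;0 0 0 0 0 0 1;0 0 0 0 0 0 1"
}}

```text
t: 13.68
tcp_pos: [0.5379, 0.3737, 0.0658]
tcp_rot: [[0.256, 0.967, 0.004], [0.967, -0.256, 0.002], [0.003, 0.003, -1.0]]
contact_force: [-0.2, -0.6, 5.7]
finger_gap: 0.0375
finger_force: 31.3
```

Emit:
{"method": "drive_tool", "body": {
  "motion": "0 0 -0.2 0 0 0 1;0 0 -0.3 0 0 0 1;0 0 -0.5 0 0 0 1;0 0 -0.7 0 0 0 1;0 0 -0.8 0 0 0 1"
}}

```text
t: 14.1
tcp_pos: [0.5355, 0.3725, 0.1259]
tcp_rot: [[0.256, 0.967, -0.002], [0.967, -0.256, -0.001], [-0.002, -0.002, -1.0]]
contact_force: [-0.7, 0.6, -1.0]
finger_gap: 0.0374
finger_force: 30.6
```

Emit:
{"method": "drive_tool", "body": {
  "motion": "0 0 -0.8 0 0 0 1;0 0 -0.6 0 0 0 1;0 0 -0.3 0 0 0 1;0 0 0 0 0 0 1;0 0 0 0 0 0 1"
}}

```text
t: 14.52
tcp_pos: [0.5363, 0.3729, 0.1683]
tcp_rot: [[0.256, 0.967, 0.0], [0.967, -0.256, 0.0], [0.0, 0.0, -1.0]]
contact_force: [-0.2, -0.1, -0.9]
finger_gap: 0.0367
finger_force: 30.6
```

Run:
```python
from h import *
x,y=.5675,-.2955
go(x,y,.16)
s=state();d=np.array([x,y])-s['tcp_pos'][:2];w=np.radians(1);print('after turn',d@[-np.sin(w),np.cos(w)]/.025,d@[np.cos(w),np.sin(w)]/.025)
```

```text
t 14.52 tcp [0.5363 0.3729 0.1683] yaw -14.86 gap 0.0367 shift [-25.52   8.06   0.33]
after turn -26.752984110935945 0.7818070726618209
```

Emit:
{"method": "drive_tool", "body": {
  "motion": "0 0 0 0 0 -0.9 1;0 0 0 0 0 -0.9 1;0 0 0 0 0 -0.85 1;-0.5 0.04 0 0 0 0 1;-0.8 0.04 0 0 0 0 1"
}}

```text
t: 14.93
tcp_pos: [0.5379, 0.3403, 0.1663]
tcp_rot: [[-0.018, 1.0, -0.003], [1.0, 0.018, -0.001], [-0.001, -0.003, -1.0]]
contact_force: [-0.4, -0.1, -0.2]
finger_gap: 0.0371
finger_force: 30.6
```

Emit:
{"method": "drive_tool", "body": {
  "motion": "-1 0.04 0 0 0 0 1;-1 0.04 0 0 0 0 1;-1 0.04 0 0 0 0 1;-1 0.04 0 0 0 0 1;-1 0.04 0 0 0 0 1"
}}

```text
t: 15.35
tcp_pos: [0.5453, 0.2134, 0.1667]
tcp_rot: [[-0.015, 1.0, -0.002], [1.0, 0.015, -0.001], [-0.001, -0.002, -1.0]]
contact_force: [1.6, -0.3, 0.5]
finger_gap: 0.0372
finger_force: 30.6
```

Emit:
{"method": "drive_tool", "body": {
  "motion": "-1 0.04 0 0 0 0 1;-1 0.04 0 0 0 0 1;-1 0.04 0 0 0 0 1;-1 0.04 0 0 0 0 1;-1 0.04 0 0 0 0 1"
}}

```text
t: 15.77
tcp_pos: [0.5523, 0.0887, 0.1668]
tcp_rot: [[-0.015, 1.0, -0.002], [1.0, 0.015, -0.0], [-0.0, -0.002, -1.0]]
contact_force: [0.1, 0.4, 0.3]
finger_gap: 0.0371
finger_force: 30.6
```

Emit:
{"method": "drive_tool", "body": {
  "motion": "-1 0.04 0 0 0 0 1;-1 0.04 0 0 0 0 1;-1 0.04 0 0 0 0 1;-1 0.04 0 0 0 0 1;-1 0.04 0 0 0 0 1"
}}

```text
t: 16.18
tcp_pos: [0.5594, -0.036, 0.1668]
tcp_rot: [[-0.015, 1.0, -0.003], [1.0, 0.015, 0.0], [0.0, -0.003, -1.0]]
contact_force: [0.2, 0.6, -0.9]
finger_gap: 0.0371
finger_force: 30.6
```

Emit:
{"method": "drive_tool", "body": {
  "motion": "-1 0.04 0 0 0 0 1;-1 0.04 0 0 0 0 1;-1 0.02 0 0 0 0 1;-1 0 0 0 0 0 1;-1 0 0 0 0 0 1"
}}

```text
t: 16.6
tcp_pos: [0.5641, -0.1607, 0.1668]
tcp_rot: [[-0.015, 1.0, -0.002], [1.0, 0.015, 0.001], [0.001, -0.002, -1.0]]
contact_force: [0.3, -0.7, 0.2]
finger_gap: 0.0367
finger_force: 30.6
```

Emit:
{"method": "drive_tool", "body": {
  "motion": "-1 0 0 0 0 0 1;-1 0 0 0 0 0 1;-1 0 0 0 0 0 1;-1 0 0 0 0 0 1;-0.9 0 0 0 0 0 1"
}}

```text
t: 17.02
tcp_pos: [0.5661, -0.2833, 0.1667]
tcp_rot: [[-0.015, 1.0, -0.002], [1.0, 0.015, 0.001], [0.001, -0.002, -1.0]]
contact_force: [0.5, 0.2, -0.5]
finger_gap: 0.0372
finger_force: 30.6
```

Emit:
{"method": "drive_tool", "body": {
  "motion": "-0.55 0 0 0 0 0 1;0 0 0 0 0 0 1;0 0 0.6 0 0 0 1;0 0 1 0 0 0 1;0 0 0.8 0 0 0 1"
}}

```text
t: 17.43
tcp_pos: [0.5674, -0.2939, 0.1061]
tcp_rot: [[-0.018, 1.0, -0.001], [1.0, 0.018, 0.001], [0.001, -0.001, -1.0]]
contact_force: [-0.0, 0.3, -1.0]
finger_gap: 0.0368
finger_force: 30.6
```

Run:
```python
from h import *
go(.5675,-.2955,.034)
```

```text
t 17.43 tcp [ 0.5674 -0.2939  0.1061] yaw 1.04 gap 0.0368 shift [-0.07  0.    2.89]
```

Emit:
{"method": "drive_tool", "body": {
  "motion": "-0.05 0 0.8 0 0 0 1;0 0 0.8 0 0 0 1;0 0 0.6 0 0 0 1;0 0 0.3 0 0 0 1;0 0 0 0 0 0 1"
}}

```text
t: 17.85
tcp_pos: [0.5663, -0.2947, 0.0426]
tcp_rot: [[-0.019, 1.0, -0.004], [1.0, 0.019, 0.003], [0.003, -0.004, -1.0]]
contact_force: [-0.7, 0.7, -1.0]
finger_gap: 0.037
finger_force: 30.6
```

Emit:
{"method": "drive_tool", "body": {
  "motion": "0 0 0.1 0 0 0 1;0 0 0.1 0 0 0 1;0 0 0.1 0 0 0 1;0 0 0.1 0 0 0 1;0 0 0 0 0 0 1"
}}

```text
t: 18.27
tcp_pos: [0.568, -0.2967, 0.0359]
tcp_rot: [[-0.018, 1.0, 0.0], [1.0, 0.018, -0.0], [-0.0, 0.0, -1.0]]
contact_force: [0.3, -0.1, -1.6]
finger_gap: 0.037
finger_force: 30.6
```

Emit:
{"method": "drive_tool", "body": {
  "motion": "0 0 0.12 0 0 0 1;0 0 0.12 0 0 0 1;0 0 0.12 0 0 0 1;0 0 0.08 0 0 0 1;0 0 0 0 0 0 1"
}}

```text
t: 18.68
tcp_pos: [0.5676, -0.2964, 0.0241]
tcp_rot: [[-0.018, 1.0, -0.001], [1.0, 0.018, 0.001], [0.001, -0.001, -1.0]]
contact_force: [0.2, 0.3, -0.1]
finger_gap: 0.0369
finger_force: 30.6
```

Emit:
{"method": "drive_tool", "body": {
  "motion": "0 0 0.03 0 0 0 1;0 0 0.03 0 0 0 1;0 0 0.03 0 0 0 1;0 0 0 0 0 0 1;0 0 0 0 0 0 1"
}}

```text
t: 19.1
tcp_pos: [0.5682, -0.2968, 0.0238]
tcp_rot: [[-0.018, 1.0, -0.0], [1.0, 0.018, -0.0], [-0.0, -0.0, -1.0]]
contact_force: [-3.6, 0.7, 5.0]
finger_gap: 0.037
finger_force: 31.2
```

Emit:
{"method": "drive_tool", "body": {
  "motion": "0 0 0 0 0 0 0.45;0 0 0 0 0 0 0.4;0 0 0 0 0 0 0.35;0 0 0 0 0 0 0.35;0 0 -0.2 0 0 0 0.35"
}}

```text
t: 19.52
tcp_pos: [0.5671, -0.2961, 0.0263]
tcp_rot: [[-0.018, 1.0, -0.002], [1.0, 0.018, 0.001], [0.001, -0.002, -1.0]]
contact_force: [-0.2, 0.3, 0.7]
finger_gap: 0.0555
finger_force: 0.0
```

Emit:
{"method": "drive_tool", "body": {
  "motion": "0 0 -0.5 0 0 0 0.35;0 0 -1 0 0 0 0.35;0 0 -1 0 0 0 0.35;0 0 -1 0 0 0 0.2;0 0 -1 0 0 0 0"
}}

```text
t: 19.93
tcp_pos: [0.5681, -0.2967, 0.1426]
tcp_rot: [[-0.018, 1.0, 0.001], [1.0, 0.018, -0.001], [-0.001, 0.001, -1.0]]
contact_force: [0.5, -0.6, -0.6]
finger_gap: 0.0777
finger_force: 0.0
```

Run:
```python
from h import *
go(.537,.373,.167)
t,s=cam('top'),cam('side')
np.savez('top2.npz',**t);np.savez('side2.npz',**s)
a,b=t['pixels'],s['pixels']
cv2.imwrite('pics/rel2.png',np.vstack([np.hstack([cv2.resize(a[190:255,155:245],(400,289),interpolation=2),cv2.resize(b[140:205,220:290],(400,289),interpolation=2)]),cv2.resize(b[240:365,330:480],(800,300),interpolation=2)]))
```

```text
t 19.93 tcp [ 0.5681 -0.2967  0.1426] yaw 1.04 gap 0.0777 shift [26.81 -0.76 -1.  ]
```

View pics/rel2.png

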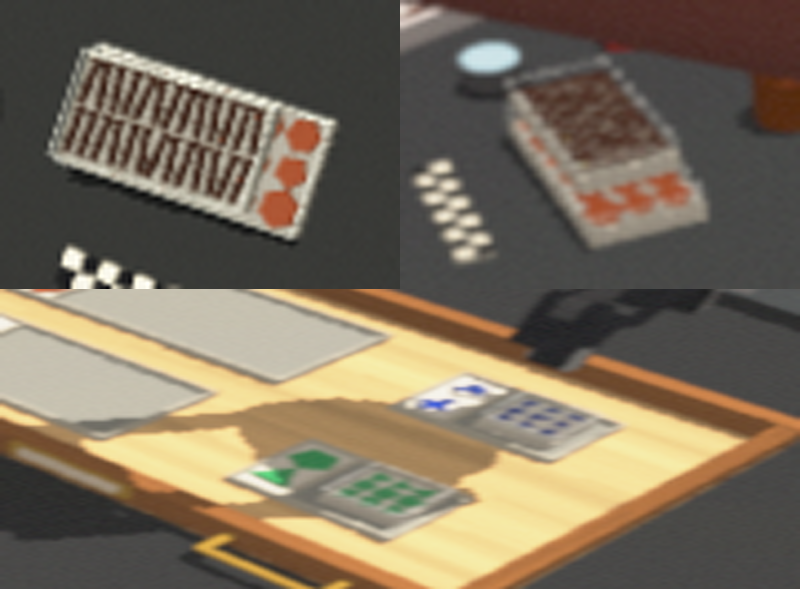

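Both small boxes lie flat in their trays. The stack now shows the nails lid with the orange brick end beyond it. Measuring the nail box from the brown mask, as a rotated rectangle in both views.

Run:
```python
from h import *
t,s=cam('','top2.npz'),cam('','side2.npz')
P=[]
for c,(x0,x1,y0,y1) in((t,(163,218,197,242)),(s,(238,272,150,178))):
    h=cv2.cvtColor(c['pixels'][y0:y1,x0:x1],cv2.COLOR_BGR2HSV)
    m=cv2.inRange(h,(0,60,20),(18,255,120));m=cv2.morphologyEx(m,cv2.MORPH_CLOSE,np.ones((5,5)))
    cn=max(cv2.findContours(m,0,2)[0],key=cv2.contourArea);r=cv2.minAreaRect(cn);M=cv2.moments(cn)
    ce=np.array([M['m10'],M['m01']])/M['m00']+[x0,y0];P.append(ce);print(r,ce)
    q=cv2.boxPoints(r)+[x0,y0];w=np.array([onz(c,p,.049)for p in q])[:,:2];print('onz',onz(c,ce,.049)[:2],w.mean(0),np.linalg.norm(w-np.roll(w,1,0),axis=1),np.degrees(np.arctan2(*(w-np.roll(w,1,0)).T[::-1])))
print(tri(t,P[0],s,P[1]))
# whole stack outline, white+contents vs dark table
x0,x1,y0,y1=160,235,193,248
g=cv2.cvtColor(t['pixels'][y0:y1,x0:x1],cv2.COLOR_BGR2GRAY);m=cv2.inRange(g,95,255);m=cv2.morphologyEx(m,cv2.MORPH_CLOSE,np.ones((7,7)))
cn=max(cv2.findContours(m,0,2)[0],key=cv2.contourArea);r=cv2.minAreaRect(cn);print(r)
q=cv2.boxPoints(r)+[x0,y0];w=np.array([onz(t,p,.04)for p in q])[:,:2];print(w.mean(0),np.linalg.norm(w-np.roll(w,1,0),axis=1))
```

```text
((30.39208221435547, 22.569957733154297), (45.34907913208008, 21.801807403564453), 17.241458892822266) [192.10810811 218.89874657]
onz [0.53289213 0.34458633] [0.53147143 0.3415858 ] [0.10498571 0.05014051 0.1053705  0.0500534 ] [  74.27114206  -14.51181031 -105.77258837  165.04981383]
((15.583785057067871, 16.102703094482422), (23.394386291503906, 16.532033920288086), 62.10273361206055) [253.31091445 166.42477876]
onz [0.52729464 0.34245181] [0.52964471 0.34454749] [0.10725181 0.05759131 0.11053856 0.05376047] [ 7.16706129e+01  4.98387394e-02 -1.09886080e+02  1.77775389e+02]
(array([0.5318865, 0.3468286, 0.043644 ]), np.float64(0.003135539763922733))
((37.75, 27.750001907348633), (60.083274841308594, 28.7767276763916), 18.434947967529297)
[0.52939113 0.33345592] [0.14010804 0.06669194 0.1407831  0.06652542]
```

Emit:
{"method": "drive_tool", "body": {
  "motion": "1 -0.04 -0.5 0 0 0 0;1 -0.04 -0.4 0 0 0 0;1 -0.04 0 0 0 0 0;1 -0.04 0 0 0 0 0;1 -0.04 0 0 0 0 0",
  "force": 50
}}

```text
t: 20.45
tcp_pos: [0.5605, -0.1707, 0.1629]
tcp_rot: [[-0.018, 1.0, 0.0], [1.0, 0.018, -0.0], [-0.0, 0.0, -1.0]]
contact_force: [-0.3, 0.2, -0.5]
finger_gap: 0.0855
finger_force: 0.0
```

Emit:
{"method": "drive_tool", "body": {
  "motion": "1 -0.04 0 0 0 0 0;1 -0.04 0 0 0 0 0;1 -0.04 0 0 0 0 0;1 -0.04 0 0 0 0 0;1 -0.04 0 0 0 0 0"
}}

```text
t: 20.87
tcp_pos: [0.553, -0.0456, 0.1625]
tcp_rot: [[-0.018, 1.0, -0.0], [1.0, 0.018, 0.0], [0.0, -0.0, -1.0]]
contact_force: [0.3, 1.1, 0.2]
finger_gap: 0.0853
finger_force: 0.0
```

Emit:
{"method": "drive_tool", "body": {
  "motion": "1 -0.04 0 0 0 0 0;1 -0.04 0 0 0 0 0;1 -0.04 0 0 0 0 0;1 -0.04 0 0 0 0 0;1 -0.04 0 0 0 0 0"
}}

```text
t: 21.28
tcp_pos: [0.5457, 0.0792, 0.1625]
tcp_rot: [[-0.018, 1.0, -0.0], [1.0, 0.018, -0.0], [-0.0, -0.0, -1.0]]
contact_force: [0.6, -0.8, -0.2]
finger_gap: 0.0855
finger_force: 0.0
```

Emit:
{"method": "drive_tool", "body": {
  "motion": "1 -0.04 0 0 0 0 0;1 -0.04 0 0 0 0 0;1 -0.04 0 0 0 0 0;1 -0.04 0 0 0 0 0;1 -0.04 0 0 0 0 0"
}}

```text
t: 21.7
tcp_pos: [0.5385, 0.2041, 0.1625]
tcp_rot: [[-0.018, 1.0, -0.0], [1.0, 0.018, -0.0], [-0.0, -0.0, -1.0]]
contact_force: [0.4, -0.1, -0.5]
finger_gap: 0.0854
finger_force: 0.0
```

Emit:
{"method": "drive_tool", "body": {
  "motion": "1 -0.04 0 0 0 0 0;1 -0.04 0 0 0 0 0;1 -0.04 0 0 0 0 0;1 -0.04 0 0 0 0 0;1 -0.04 0 0 0 0 0"
}}

```text
t: 22.12
tcp_pos: [0.5312, 0.329, 0.1625]
tcp_rot: [[-0.018, 1.0, -0.0], [1.0, 0.018, -0.0], [-0.0, -0.0, -1.0]]
contact_force: [0.5, 0.2, 1.0]
finger_gap: 0.0855
finger_force: 0.0
```

Emit:
{"method": "drive_tool", "body": {
  "motion": "0.65 0 0 0 0 0 0;0 0 0 0 0 0.9 0;0 0 0 0 0 0.9 0;0 0 0 0 0 0.9 0;0 0 0 0 0 0 0"
}}

```text
t: 22.53
tcp_pos: [0.5313, 0.344, 0.1624]
tcp_rot: [[0.263, 0.965, -0.0], [0.965, -0.263, -0.0], [-0.0, -0.0, -1.0]]
contact_force: [0.3, -0.3, -0.2]
finger_gap: 0.0857
finger_force: 0.0
```

Run:
```python
from h import *
go(.5315,.344,.033)
```

```text
t 22.53 tcp [0.5313 0.344  0.1624] yaw -15.24 gap 0.0857 shift [0.   0.01 5.17]
```

Emit:
{"method": "drive_tool", "body": {
  "motion": "0 0 0.7 0 0 0 0;0 0 1 0 0 0 0;0 0 1 0 0 0 0;0 0 1 0 0 0 0;0 0 0.8 0 0 0 0"
}}

```text
t: 22.95
tcp_pos: [0.5307, 0.3433, 0.048]
tcp_rot: [[0.259, 0.966, -0.002], [0.966, -0.259, -0.001], [-0.001, -0.001, -1.0]]
contact_force: [0.0, -0.3, -0.5]
finger_gap: 0.0857
finger_force: 0.0
```

Emit:
{"method": "drive_tool", "body": {
  "motion": "0 0 0.45 0 0 0 0;0 0 0.2 0 0 0 0;0 0 0 0 0 0 0.1;0 0 0 0 0 0 0.3;0 0 0 0 0 0 1"
}}

```text
t: 23.37
tcp_pos: [0.5329, 0.3448, 0.0363]
tcp_rot: [[0.261, 0.965, 0.003], [0.965, -0.261, 0.001], [0.002, 0.003, -1.0]]
contact_force: [2.9, -0.5, -0.6]
finger_gap: 0.0565
finger_force: 56.4
```

Emit:
{"method": "drive_tool", "body": {
  "motion": "0 0 0 0 0 0 1;0 0 0 0 0 0 1;0 0 0 0 0 0 1;0 0 0 0 0 0 1;0 0 0 0 0 0 1"
}}

```text
t: 23.78
tcp_pos: [0.5329, 0.3448, 0.036]
tcp_rot: [[0.261, 0.965, 0.003], [0.965, -0.261, 0.002], [0.002, 0.003, -1.0]]
contact_force: [0.0, -0.0, 5.7]
finger_gap: 0.0567
finger_force: 57.2
```

Emit:
{"method": "drive_tool", "body": {
  "motion": "0 0 -0.1 0 0 0 1;0 0 -0.1 0 0 0 1;0 0 -0.2 0 0 0 1;0 0 -0.2 0 0 0 1;0 0 0 0 0 0 1"
}}

```text
t: 24.2
tcp_pos: [0.5318, 0.3443, 0.0498]
tcp_rot: [[0.262, 0.965, 0.001], [0.965, -0.262, 0.001], [0.001, 0.001, -1.0]]
contact_force: [-0.2, 0.6, -1.6]
finger_gap: 0.0562
finger_force: 56.3
```

Run:
```python
from h import *
go(.531,.344,.15)
b=cam('side')['pixels']
cv2.imwrite('pics/lift2.png',cv2.resize(b[110:210,215:315],None,fx=5,fy=5,interpolation=2))
```

```text
t 24.2 tcp [0.5318 0.3443 0.0498] yaw -15.16 gap 0.0562 shift [-0.02 -0.02 -4.01]
```

View pics/lift2.png

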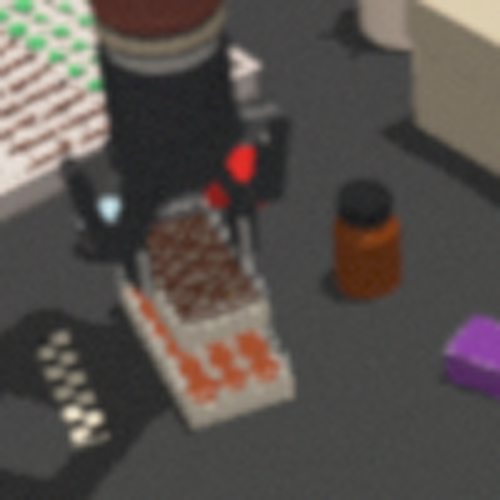

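Emit:
{"method": "drive_tool", "body": {
  "motion": "0 0 -0.4 0 0 0 1;0 0 -0.7 0 0 0 1;0 0 -1 0 0 0 1;0 0 -1 0 0 0 1;0 0 -0.8 0 0 0 1"
}}

```text
t: 24.67
tcp_pos: [0.5317, 0.3443, 0.1487]
tcp_rot: [[0.262, 0.965, 0.001], [0.965, -0.262, 0.001], [0.001, 0.001, -1.0]]
contact_force: [0.7, 0.9, -1.4]
finger_gap: 0.0563
finger_force: 56.3
```

Emit:
{"method": "drive_tool", "body": {
  "motion": "0 0 -0.4 0 0 -0.9 1;0 0 0 0 0 -0.9 1;0 0 0 0 0 -0.9 1;-0.4 -0.2 0 0 0 0 1;-0.7 -0.2 0 0 0 0 1"
}}

```text
t: 25.08
tcp_pos: [0.5214, 0.3167, 0.1566]
tcp_rot: [[-0.018, 1.0, -0.0], [1.0, 0.018, 0.0], [0.0, -0.0, -1.0]]
contact_force: [-0.1, -1.0, -2.6]
finger_gap: 0.0569
finger_force: 56.2
```

Emit:
{"method": "drive_tool", "body": {
  "motion": "-1 -0.2 0 0 0 0 1;-1 -0.2 0 0 0 0 1;-1 -0.2 0 0 0 0 1;-1 -0.2 0 0 0 0 1;-1 -0.2 0 0 0 0 1"
}}

```text
t: 25.5
tcp_pos: [0.4981, 0.1893, 0.1562]
tcp_rot: [[-0.016, 1.0, -0.001], [1.0, 0.016, -0.0], [-0.0, -0.001, -1.0]]
contact_force: [0.7, -0.5, -1.9]
finger_gap: 0.057
finger_force: 56.2
```

Emit:
{"method": "drive_tool", "body": {
  "motion": "-1 -0.2 0 0 0 0 1;-1 -0.2 0 0 0 0 1;-1 -0.2 0 0 0 0 1;-1 -0.2 0 0 0 0 1;-1 -0.2 0 0 0 0 1"
}}

```text
t: 25.92
tcp_pos: [0.4753, 0.0641, 0.1563]
tcp_rot: [[-0.016, 1.0, -0.0], [1.0, 0.016, -0.0], [-0.0, -0.0, -1.0]]
contact_force: [0.5, 0.0, -2.3]
finger_gap: 0.0564
finger_force: 56.2
```

Emit:
{"method": "drive_tool", "body": {
  "motion": "-1 -0.2 0 0 0 0 1;-1 -0.2 0 0 0 0 1;-1 -0.2 0 0 0 0 1;-1 -0.2 0 0 0 0 1;-1 -0.2 0 0 0 0 1"
}}

```text
t: 26.33
tcp_pos: [0.4525, -0.0612, 0.1563]
tcp_rot: [[-0.016, 1.0, -0.0], [1.0, 0.016, -0.0], [-0.0, -0.0, -1.0]]
contact_force: [0.1, 0.5, -1.8]
finger_gap: 0.0566
finger_force: 56.2
```

Emit:
{"method": "drive_tool", "body": {
  "motion": "-1 0 0 0 0 0 1;-0.7 0 0 0 0 0 1;-0.4 0 0 0 0 0 1;0 0 0 0 0 0 1;0 0 0 0 0 0 1"
}}

```text
t: 26.75
tcp_pos: [0.4542, -0.1122, 0.1562]
tcp_rot: [[-0.016, 1.0, -0.0], [1.0, 0.016, 0.001], [0.001, -0.0, -1.0]]
contact_force: [-0.4, 0.5, -2.4]
finger_gap: 0.0568
finger_force: 56.2
```

Run:
```python
from h import *
go(.4538,-.114,.03)
```

```text
t 26.75 tcp [ 0.4542 -0.1122  0.1562] yaw 0.93 gap 0.0568 shift [-0.08 -0.02  5.05]
```

Emit:
{"method": "drive_tool", "body": {
  "motion": "-0.08 0 0.5 0 0 0 1;0 0 0.9 0 0 0 1;0 0 1 0 0 0 1;0 0 1 0 0 0 1;0 0 0.6 0 0 0 1"
}}

```text
t: 27.17
tcp_pos: [0.4525, -0.1123, 0.0524]
tcp_rot: [[-0.019, 1.0, -0.004], [1.0, 0.019, 0.002], [0.002, -0.004, -1.0]]
contact_force: [0.3, 0.3, -2.2]
finger_gap: 0.0568
finger_force: 56.2
```

Emit:
{"method": "drive_tool", "body": {
  "motion": "0 0 0.3 0 0 0 1;0 0 0.2 0 0 0 1;0 0 0 0 0 0 1;0 0 0 0 0 0 1;0 0 0 0 0 0 1"
}}

```text
t: 27.58
tcp_pos: [0.4558, -0.1147, 0.0452]
tcp_rot: [[-0.018, 1.0, 0.002], [1.0, 0.018, -0.001], [-0.001, 0.002, -1.0]]
contact_force: [0.0, 0.5, -1.1]
finger_gap: 0.0565
finger_force: 56.2
```

Run:
```python
from h import *
go(.4538,-.114,.03)
t,b=cam('top')['pixels'],cam('side')['pixels']
cv2.imwrite('pics/place2.png',np.hstack([cv2.resize(t[225:300,335:425],(400,333),interpolation=2),cv2.resize(b[215:315,280:400],(400,333),interpolation=2)]))
```

```text
t 27.58 tcp [ 0.4558 -0.1147  0.0452] yaw 1.05 gap 0.0565 shift [ 0.03 -0.08  0.61]
```

View pics/place2.png

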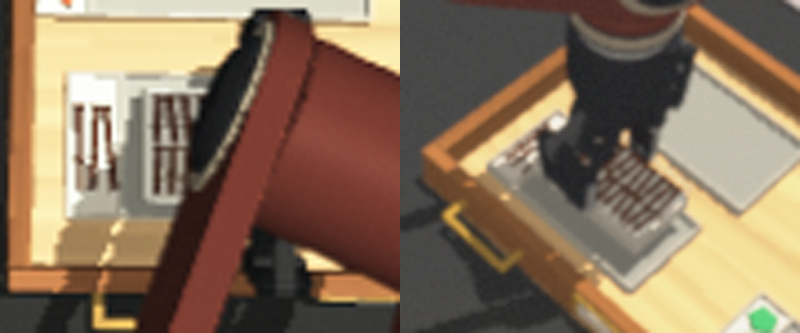

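Box hovers over the nails bay, about 2-3 mm toward the head end. I'll shift it slightly and lower it.

Emit:
{"method": "drive_tool", "body": {
  "motion": "-0.08 -0.06 0.1 0 0 0 1;0 0 0.2 0 0 0 1;0 0 0.2 0 0 0 1;0 0 0.1 0 0 0 1;0 0 0 0 0 0 1"
}}

```text
t: 28.1
tcp_pos: [0.4523, -0.1161, 0.0276]
tcp_rot: [[-0.018, 1.0, -0.002], [1.0, 0.018, 0.001], [0.001, -0.002, -1.0]]
contact_force: [0.5, 0.1, -1.4]
finger_gap: 0.0563
finger_force: 56.3
```

Emit:
{"method": "drive_tool", "body": {
  "motion": "0 0 0.1 0 0 0 1;0 0 0.1 0 0 0 1;0 0 0.07 0 0 0 1;0 0 0.05 0 0 0 1;0 0 0 0 0 0 1"
}}

```text
t: 28.52
tcp_pos: [0.453, -0.1163, 0.0204]
tcp_rot: [[-0.018, 1.0, -0.001], [1.0, 0.018, 0.0], [0.0, -0.001, -1.0]]
contact_force: [0.2, 0.4, -3.5]
finger_gap: 0.0564
finger_force: 56.3
```

Emit:
{"method": "drive_tool", "body": {
  "motion": "0 0 0.03 0 0 0 1;0 0 0.03 0 0 0 1;0 0 0.03 0 0 0 1;0 0 0 0 0 0 1;0 0 0 0 0 0 1"
}}

```text
t: 28.93
tcp_pos: [0.4535, -0.1165, 0.0201]
tcp_rot: [[-0.018, 1.0, -0.001], [1.0, 0.018, 0.0], [0.0, -0.001, -1.0]]
contact_force: [-6.1, 1.9, 8.1]
finger_gap: 0.0562
finger_force: 57.5
```

Emit:
{"method": "drive_tool", "body": {
  "motion": "0 0 0 0 0 0 0.25;0 0 0 0 0 0 0.2;0 0 0 0 0 0 0.18;0 0 0 0 0 0 0.18;0 0 -0.2 0 0 0 0.18"
}}

```text
t: 29.35
tcp_pos: [0.4524, -0.1161, 0.0227]
tcp_rot: [[-0.018, 1.0, -0.002], [1.0, 0.018, 0.001], [0.001, -0.002, -1.0]]
contact_force: [0.3, 0.4, -0.3]
finger_gap: 0.07
finger_force: 0.0
```

Emit:
{"method": "drive_tool", "body": {
  "motion": "0 0 -0.5 0 0 0 0.18;0 0 -1 0 0 0 0.18;0 0 -1 0 0 0 0.18;0 0 -1 0 0 0 0.1;0 0 -1 0 0 0 0"
}}

```text
t: 29.77
tcp_pos: [0.453, -0.1163, 0.1375]
tcp_rot: [[-0.018, 1.0, 0.0], [1.0, 0.018, -0.0], [-0.0, 0.0, -1.0]]
contact_force: [-0.1, 0.4, 0.7]
finger_gap: 0.0852
finger_force: 0.0
```

Run:
```python
from h import *
t,s=cam('top'),cam('side')
np.savez('top3.npz',**t);np.savez('side3.npz',**s)
a,b=t['pixels'],s['pixels']
cv2.imwrite('pics/rel3.png',np.hstack([cv2.resize(a[190:255,155:245],(400,289),interpolation=2),cv2.resize(b[215:315,280:400],(400,289),interpolation=2)]))
P=[]
for c,(x0,x1,y0,y1) in((t,(160,235,193,248)),(s,(235,280,145,200))):
    h=cv2.cvtColor(c['pixels'][y0:y1,x0:x1],cv2.COLOR_BGR2HSV)
    m=cv2.inRange(h,(0,100,80),(18,255,255));p=cv2.findNonZero(m).reshape(-1,2)
    cl=cv2.morphologyEx(m,cv2.MORPH_CLOSE,np.ones((9,9)));cn=max(cv2.findContours(cl,0,2)[0],key=cv2.contourArea);r=cv2.minAreaRect(cn)
    q=cv2.boxPoints(r)+[x0,y0];w=np.array([onz(c,v,.023)for v in q])[:,:2]
    ce=np.array(r[0])+[x0,y0];P.append(ce);print(r,p.mean(0)+[x0,y0],'onz',onz(c,ce,.023)[:2],np.linalg.norm(w-np.roll(w,1,0),axis=1).round(3),np.degrees(np.arctan2(*(w-np.roll(w,1,0)).T[::-1])).round(1))
print(tri(t,P[0],s,P[1]))
g=cv2.cvtColor(t['pixels'][193:248,160:235],cv2.COLOR_BGR2GRAY);m=cv2.morphologyEx(cv2.inRange(g,95,255),cv2.MORPH_CLOSE,np.ones((7,7)))
cn=max(cv2.findContours(m,0,2)[0],key=cv2.contourArea);r=cv2.minAreaRect(cn)
q=cv2.boxPoints(r)+[160,193];w=np.array([onz(t,v,.026)for v in q])[:,:2];print(r,w.mean(0),np.linalg.norm(w-np.roll(w,1,0),axis=1),np.degrees(np.arctan2(*(w-np.roll(w,1,0)).T[::-1])).round(1))
w=w.mean(0);go(*w,.16)
```

```text
((38.61432647705078, 28.419342041015625), (52.18952941894531, 25.26924705505371), 17.927921295166016) [198.63567839 221.40326633] onz [0.52842103 0.33508767] [0.123 0.059 0.124 0.059] [  73.6  -15.2 -106.5  164.3]
((22.0, 22.0), (44.0, 44.0), 90.0) [257.57392826 160.00437445] onz [0.55096004 0.35882639] [0.22  0.149 0.218 0.132] [  54.7  -43.  -129.7  136.9]
(array([0.52843695, 0.3268458 , 0.0556667 ]), np.float64(0.0031789149641376483))
((38.650001525878906, 28.050003051757812), (58.1859130859375, 28.7767276763916), 18.434947967529297) [0.52928023 0.33442985] [0.13730578 0.06748882 0.13796728 0.06732573] [  73.1  -15.7 -107.   163.7]
t 29.87 tcp [ 0.4563 -0.1177  0.1417] yaw 1.04 gap 0.0852 shift [18.03  3.25 -0.78]
```

View pics/rel3.png

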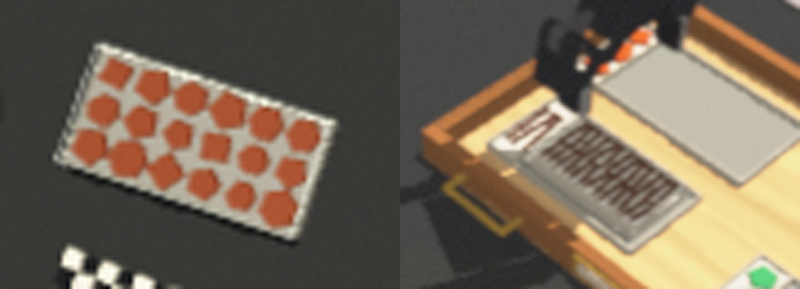

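Nails box lies flat in its bay. The brick box is alone at about (0.5285, 0.3345), yaw -15.4°. Fetching it.

Emit:
{"method": "drive_tool", "body": {
  "motion": "0.5 0.2 -0.6 0 0 0 0;1 0.2 -0.4 0 0 0 0;1 0.2 0 0 0 0 0;1 0.2 0 0 0 0 0;1 0.2 0 0 0 0 0"
}}

```text
t: 30.28
tcp_pos: [0.476, -0.0024, 0.1608]
tcp_rot: [[-0.018, 1.0, -0.0], [1.0, 0.018, 0.0], [0.0, -0.0, -1.0]]
contact_force: [0.6, 0.6, -0.4]
finger_gap: 0.0852
finger_force: 0.0
```

Emit:
{"method": "drive_tool", "body": {
  "motion": "1 0.2 0 0 0 0 0;1 0.2 0 0 0 0 0;1 0.2 0 0 0 0 0;1 0.2 0 0 0 0 0;1 0.2 0 0 0 0 0"
}}

```text
t: 30.7
tcp_pos: [0.4985, 0.1232, 0.1603]
tcp_rot: [[-0.018, 1.0, -0.001], [1.0, 0.018, -0.0], [-0.0, -0.001, -1.0]]
contact_force: [-0.6, 0.1, 0.2]
finger_gap: 0.0852
finger_force: 0.0
```

Emit:
{"method": "drive_tool", "body": {
  "motion": "1 0.2 0 0 0 0 0;1 0.2 0 0 0 0 0;1 0.2 0 0 0 0 0;1 0.2 0 0 0 0 0;1 0.2 0 0 0 0 0"
}}

```text
t: 31.12
tcp_pos: [0.5213, 0.2486, 0.1601]
tcp_rot: [[-0.018, 1.0, -0.001], [1.0, 0.018, -0.0], [-0.0, -0.001, -1.0]]
contact_force: [0.2, -0.0, 0.7]
finger_gap: 0.0854
finger_force: 0.0
```

Emit:
{"method": "drive_tool", "body": {
  "motion": "1 0.2 0 0 0 0 0;1 0.1 0 0 0 0 0;1 0 0 0 0 0 0;0.5 0 0 0 0 0.9 0;0 0 0 0 0 0.9 0"
}}

```text
t: 31.53
tcp_pos: [0.5268, 0.3374, 0.16]
tcp_rot: [[0.171, 0.985, -0.001], [0.985, -0.171, 0.0], [0.0, -0.001, -1.0]]
contact_force: [0.1, 0.3, 0.1]
finger_gap: 0.0855
finger_force: 0.0
```

Emit:
{"method": "drive_tool", "body": {
  "motion": "0 0 0 0 0 0.9 0;0 0 0 0 0 0 0;0 0 0 0 0 0 0"
}}

```text
t: 31.78
tcp_pos: [0.5272, 0.3349, 0.1602]
tcp_rot: [[0.259, 0.966, -0.001], [0.966, -0.259, -0.001], [-0.001, -0.001, -1.0]]
contact_force: [0.0, -0.2, 0.5]
finger_gap: 0.0851
finger_force: 0.0
```

Run:
```python
from h import *
go(.5285,.3345,.004)
```

```text
t 31.78 tcp [0.5272 0.3349 0.1602] yaw -15.02 gap 0.0851 shift [0.   0.06 6.25]
```

Emit:
{"method": "drive_tool", "body": {
  "motion": "0 0.05 0.7 0 0 0.06 0;0 0 1 0 0 0 0;0 0 1 0 0 0 0;0 0 1 0 0 0 0;0 0 0.9 0 0 0 0"
}}

```text
t: 32.2
tcp_pos: [0.5283, 0.3341, 0.0443]
tcp_rot: [[0.266, 0.964, -0.001], [0.964, -0.266, -0.0], [-0.001, -0.001, -1.0]]
contact_force: [-0.1, 0.1, -0.4]
finger_gap: 0.0851
finger_force: 0.0
```

Emit:
{"method": "drive_tool", "body": {
  "motion": "0 0 0.7 0 0 0 0;0 0 0.5 0 0 0 0;0 0 0.3 0 0 0 0;0 0 0.15 0 0 0 0;0 0 0 0 0 0 0"
}}

```text
t: 32.62
tcp_pos: [0.5287, 0.3345, 0.0044]
tcp_rot: [[0.267, 0.964, -0.001], [0.964, -0.267, -0.0], [-0.0, -0.0, -1.0]]
contact_force: [0.6, 0.1, -0.5]
finger_gap: 0.0855
finger_force: 0.0
```

Emit:
{"method": "drive_tool", "body": {
  "motion": "0 0 0 0 0 0 0.1;0 0 0 0 0 0 0.3;0 0 0 0 0 0 1;0 0 0 0 0 0 1;0 0 0 0 0 0 1",
  "force": 60
}}

```text
t: 33.03
tcp_pos: [0.5302, 0.3355, 0.0069]
tcp_rot: [[0.268, 0.964, 0.003], [0.964, -0.268, 0.002], [0.002, 0.003, -1.0]]
contact_force: [-0.5, 0.7, 6.8]
finger_gap: 0.0644
finger_force: 69.9
```

Emit:
{"method": "drive_tool", "body": {
  "motion": "0 0 0 0 0 0 1;0 0 0 0 0 0 1;0 0 0 0 0 0 1;0 0 0 0 0 0 1;0 0 0 0 0 0 1"
}}

```text
t: 33.45
tcp_pos: [0.5302, 0.3355, 0.0069]
tcp_rot: [[0.268, 0.964, 0.003], [0.964, -0.268, 0.002], [0.002, 0.003, -1.0]]
contact_force: [0.1, 0.6, 5.1]
finger_gap: 0.0643
finger_force: 69.9
```

Emit:
{"method": "drive_tool", "body": {
  "motion": "0 0 -0.1 0 0 0 1;0 0 -0.1 0 0 0 1;0 0 -0.2 0 0 0 1;0 0 -0.3 0 0 0 1;0 0 -0.4 0 0 0 1"
}}

```text
t: 33.87
tcp_pos: [0.5277, 0.3342, 0.0317]
tcp_rot: [[0.268, 0.964, -0.002], [0.964, -0.268, -0.001], [-0.002, -0.002, -1.0]]
contact_force: [-0.2, 1.0, -3.1]
finger_gap: 0.0645
finger_force: 68.8
```

Emit:
{"method": "drive_tool", "body": {
  "motion": "0 0 -0.7 0 0 0 1;0 0 -1 0 0 0 1;0 0 -1 0 0 0 1;0 0 -1 0 0 0 1;0 0 -0.7 0 0 0 1"
}}

```text
t: 34.28
tcp_pos: [0.5297, 0.3352, 0.1462]
tcp_rot: [[0.268, 0.964, 0.004], [0.964, -0.268, 0.002], [0.003, 0.003, -1.0]]
contact_force: [0.8, -0.2, -2.7]
finger_gap: 0.0642
finger_force: 69.0
```

Run:
```python
from h import *
x,y=.5665,-.1115
go(x,y,.16)
s=state();d=np.array([x,y])-s['tcp_pos'][:2];w=np.radians(1);print('after turn',d@[-np.sin(w),np.cos(w)]/.025,d@[np.cos(w),np.sin(w)]/.025)
```

```text
t 34.28 tcp [0.5297 0.3352 0.1462] yaw -15.52 gap 0.0642 shift [-16.82   6.2   -0.58]
after turn -17.889671483386934 1.1599784452519097
```

Emit:
{"method": "drive_tool", "body": {
  "motion": "0 0 0 0 0 -0.9 1;0 0 0 0 0 -0.95 1;0 0 0 0 0 -0.9 1;-0.4 0 0 0 0 0 1;-0.7 0 0 0 0 0 1"
}}

```text
t: 34.7
tcp_pos: [0.5291, 0.3076, 0.143]
tcp_rot: [[-0.017, 1.0, 0.001], [1.0, 0.017, 0.001], [0.0, 0.001, -1.0]]
contact_force: [0.1, -0.7, -2.0]
finger_gap: 0.0643
finger_force: 68.9
```

Emit:
{"method": "drive_tool", "body": {
  "motion": "-1 0.08 0 0 0 0 1;-1 0.08 0 0 0 0 1;-1 0.08 0 0 0 0 1;-1 0.08 0 0 0 0 1;-1 0.08 0 0 0 0 1"
}}

```text
t: 35.12
tcp_pos: [0.5411, 0.1806, 0.1427]
tcp_rot: [[-0.014, 1.0, 0.0], [1.0, 0.014, -0.0], [-0.0, 0.0, -1.0]]
contact_force: [1.0, -0.2, -3.3]
finger_gap: 0.0646
finger_force: 68.8
```

Emit:
{"method": "drive_tool", "body": {
  "motion": "-1 0.08 0 0 0 0 1;-1 0.08 0 0 0 0 1;-1 0.08 0 0 0 0 1;-1 0.08 0 0 0 0 1;-1 0.08 0 0 0 0 1"
}}

```text
t: 35.53
tcp_pos: [0.5531, 0.0557, 0.1428]
tcp_rot: [[-0.014, 1.0, 0.0], [1.0, 0.014, -0.0], [-0.0, 0.0, -1.0]]
contact_force: [0.9, 0.5, -3.1]
finger_gap: 0.0647
finger_force: 68.8
```

Emit:
{"method": "drive_tool", "body": {
  "motion": "-1 0.08 0 0 0 0 1;-1 0.08 0 0 0 0 1;-1 0.08 0 0 0 0 1;-1 0.08 0 0 0 0 1;-1 0.08 0 0 0 0 1"
}}

```text
t: 35.95
tcp_pos: [0.5651, -0.0691, 0.1428]
tcp_rot: [[-0.014, 1.0, 0.0], [1.0, 0.014, -0.0], [-0.0, 0.0, -1.0]]
contact_force: [0.8, 1.2, -2.7]
finger_gap: 0.0641
finger_force: 68.9
```

Emit:
{"method": "drive_tool", "body": {
  "motion": "-1 0 0 0 0 0 1;-0.5 0 0 0 0 0 1;-0.25 0 0 0 0 0 1;0 0 0 0 0 0 1;0 0 0 0 0 0 1"
}}

```text
t: 36.37
tcp_pos: [0.5661, -0.1105, 0.1423]
tcp_rot: [[-0.016, 1.0, -0.0], [1.0, 0.016, 0.001], [0.001, -0.0, -1.0]]
contact_force: [-0.3, 0.1, -2.8]
finger_gap: 0.0642
finger_force: 68.9
```

Run:
```python
from h import *
go(.5665,-.1115,.045)
```

```text
t 36.37 tcp [ 0.5661 -0.1105  0.1423] yaw 0.93 gap 0.0642 shift [-0.04  0.02  3.89]
```

Emit:
{"method": "drive_tool", "body": {
  "motion": "-0.04 0.02 0.5 0 0 0 1;0 0 0.8 0 0 0 1;0 0 0.9 0 0 0 1;0 0 0.8 0 0 0 1;0 0 0.5 0 0 0 1"
}}

```text
t: 36.78
tcp_pos: [0.565, -0.1102, 0.0512]
tcp_rot: [[-0.018, 1.0, -0.004], [1.0, 0.018, 0.002], [0.002, -0.004, -1.0]]
contact_force: [-0.2, 0.7, -2.5]
finger_gap: 0.0643
finger_force: 68.8
```

Emit:
{"method": "drive_tool", "body": {
  "motion": "0 0 0.3 0 0 0 1;0 0 0.2 0 0 0 1;0 0 0 0 0 0 1;0 0 0 0 0 0 1;0 0 0 0 0 0 1"
}}

```text
t: 37.2
tcp_pos: [0.568, -0.1123, 0.0437]
tcp_rot: [[-0.017, 1.0, 0.002], [1.0, 0.017, -0.001], [-0.001, 0.002, -1.0]]
contact_force: [0.4, -0.5, -2.4]
finger_gap: 0.0646
finger_force: 68.8
```

Run:
```python
from h import *
go(.5665,-.1115,.017)
t,b=cam('top')['pixels'],cam('side')['pixels']
cv2.imwrite('pics/place3.png',np.hstack([cv2.resize(t[180:255,335:425],(400,333),interpolation=2),cv2.resize(b[195:295,300:420],(400,333),interpolation=2)]))
```

```text
t 37.2 tcp [ 0.568  -0.1123  0.0437] yaw 0.98 gap 0.0646 shift [ 0.03 -0.06  1.07]
```

View pics/place3.png

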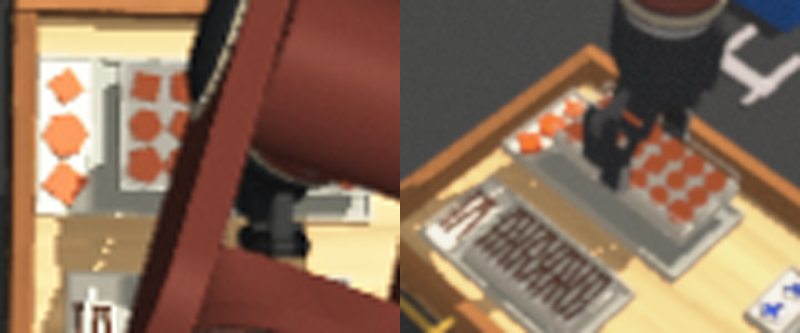

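Box hovers over the brick bay: centred along y, about 2-3 mm too far in +x. Correcting and lowering.

Emit:
{"method": "drive_tool", "body": {
  "motion": "0 -0.1 0.2 0 0 0 1;0 0 0.3 0 0 0 1;0 0 0.25 0 0 0 1;0 0 0.1 0 0 0 1;0 0 0 0 0 0 1"
}}

```text
t: 37.72
tcp_pos: [0.5632, -0.1117, 0.0194]
tcp_rot: [[-0.017, 1.0, -0.003], [1.0, 0.017, 0.001], [0.001, -0.003, -1.0]]
contact_force: [-0.6, 0.1, -2.8]
finger_gap: 0.0641
finger_force: 68.8
```

Emit:
{"method": "drive_tool", "body": {
  "motion": "0 0 0.08 0 0 0 1;0 0 0.06 0 0 0 1;0 0 0.04 0 0 0 1;0 0 0 0 0 0 1;0 0 0 0 0 0 1"
}}

```text
t: 38.13
tcp_pos: [0.5647, -0.1121, 0.0169]
tcp_rot: [[-0.017, 1.0, 0.001], [1.0, 0.017, -0.0], [-0.0, 0.001, -1.0]]
contact_force: [-0.8, 0.5, -0.9]
finger_gap: 0.0647
finger_force: 69.0
```

Emit:
{"method": "drive_tool", "body": {
  "motion": "0 0 0.03 0 0 0 1;0 0 0 0 0 0 1;0 0 0 0 0 0 0.18;0 0 0 0 0 0 0.12;0 0 0 0 0 0 0.12"
}}

```text
t: 38.55
tcp_pos: [0.5647, -0.1122, 0.016]
tcp_rot: [[-0.017, 1.0, 0.001], [1.0, 0.017, -0.0], [-0.0, 0.001, -1.0]]
contact_force: [0.4, 0.3, 0.3]
finger_gap: 0.0753
finger_force: 0.0
```

Emit:
{"method": "drive_tool", "body": {
  "motion": "0 0 0 0 0 0 0.12;0 0 -0.2 0 0 0 0.12;0 0 -0.5 0 0 0 0.12;0 0 -1 0 0 0 0.12;0 0 -1 0 0 0 0.12"
}}

```text
t: 38.97
tcp_pos: [0.5637, -0.1118, 0.084]
tcp_rot: [[-0.017, 1.0, -0.002], [1.0, 0.017, 0.001], [0.001, -0.002, -1.0]]
contact_force: [0.7, -0.4, 0.5]
finger_gap: 0.0746
finger_force: 0.0
```

Emit:
{"method": "drive_tool", "body": {
  "motion": "0 0 -1 0 0 0 0.1;1 0 -1 0 0 0 0.1;1 0 -1 0 0 0 0.1;1 0 0 0 0 0 0.1;1 0 0 0 0 0 0.1"
}}

```text
t: 39.38
tcp_pos: [0.5645, -0.0114, 0.1628]
tcp_rot: [[-0.016, 1.0, 0.007], [1.0, 0.016, -0.001], [-0.001, 0.007, -1.0]]
contact_force: [0.9, 0.2, -0.1]
finger_gap: 0.0767
finger_force: 0.0
```

Emit:
{"method": "drive_tool", "body": {
  "motion": "1 0 0 0 0 0 0.1;1 0 0 0 0 0 0.1;1 0 0 0 0 0 0.1;0.5 0 0 0 0 0 0.1;0 0 0 0 0 0 0.1"
}}

```text
t: 39.8
tcp_pos: [0.5613, 0.0774, 0.1594]
tcp_rot: [[-0.02, 1.0, 0.001], [1.0, 0.02, 0.0], [0.0, 0.001, -1.0]]
contact_force: [-0.8, -0.2, -0.8]
finger_gap: 0.0769
finger_force: 0.0
```

Run:
```python
from h import *
t,b=cam('top'),cam('side')
cv2.imwrite('pics/end.png',np.hstack([cv2.resize(t['pixels'][175:300,332:515],(440,300),interpolation=2),cv2.resize(b['pixels'][205:380,280:490],(360,300),interpolation=2)]))
```

```text
(no output)
```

View pics/end.png

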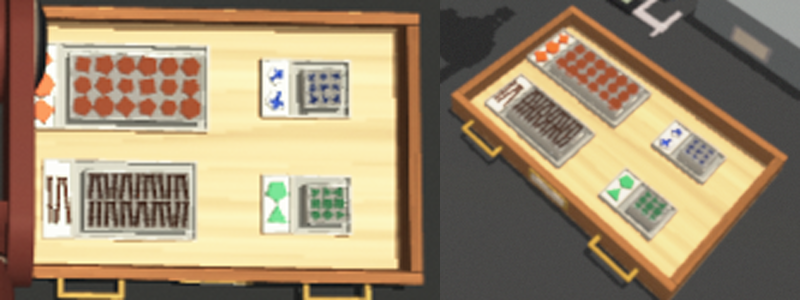

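All four boxes lie flat in their matching bays and the arm is clear.

```bash
python3 -c "
from cell import *
print(hand_in())"
```

```text
the job is handed in; nothing more can be done
None
```

All four boxes are in their matching trays, lying flat in the last pictures, with the arm clear, and the job was handed in at about 40 s; hand-in gave no verdict, and I did not measure the jar or loupe again at the end.

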